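# Load the fan cooling tray from the parts bin and set its speed

### The job

The fan of the cooling tray was left running: first turn its selector all the way back to off. With it off, tip the yellow parts bin over the tray so that its insulator blocks slide out into the tray, put the blocks left on the grey mat into the tray as well, and stand the empty bin upright back on its blue pad. Only then switch the fan on again: exactly three clicks clockwise from off; leave the screwdriver, tape and meter where they are.

Things in the scene. Friction and masses are not known exactly. Their poses are not given: they have to be found in the camera images.
- cooler: fan cooling unit, fixed: a square tray on a grey housing with, beside it at its own -y, a blue pod that carries the selector. Origin on the work surface, midway between tray and pod. In its own frame the tray (inside 200 x 200 mm, walls 5 mm thick and 45 mm high, floor 50 mm and rim 95 mm above the work surface) is centred at y = +65 mm; the pod (150 mm in x, 130 mm in y, top at 95 mm) at y = -110 mm
- tray (a point): centre of the tray's floor (its top face), axes as the cooling unit's, which are the directions of the tray's walls
- selector (a joint): black selector knob on the pod, angle in rad: 0 = off (pointer at the larger red dot), growing clockwise seen from above; spring detents (clicks) every 0.524 rad (30 degrees) up to 3.14 (sixth click), end stops at both ends. Past half way it snaps on to the next click by itself; about 0.12 N m takes it over. It starts at the fourth, fifth or sixth click
- selector_grip (a point): the grip height on the knob's vertical axis. The knob's grip is a bar 50 mm long, 14 mm thick and 30 mm high that reaches from 17 mm below to 12 mm above this point, on a disc of 54 mm diameter. At off the bar lies along the cooling unit's y axis with its white pointer to -y, and it turns with the knob; after three clicks the pointer is at the unit's -x (towards the robot). This point's own y axis lies along the bar
- bin: yellow open-front parts bin, loose, 220 g, 180 mm long (own x, from 93 mm in front of its origin to 87 mm behind), 100 mm wide, sides 75 mm high (41 mm in front), walls and floor 4 mm. Origin at the centre of its underside, z up. Its open front is at its -x: there the floor rises in a 25 degree ramp, 42 mm long, to a lip; a wall closes the back. Tipped front down by about 60 to 70 degrees, its blocks slide out over the lip
- bin_bar (a point): centre of the bin's black carrying bar: across the bin (along its y), 109 mm above its underside, above the bin's origin; 14 mm thick (x), 20 mm high, 88 mm free between its posts, 70 mm clear above the blocks
- bin_lip (a point): middle of the bin's front lip: 92 mm to the bin's -x from the origin, 22 mm above its underside
- pad: blue pad, fixed, 220 x 160 x 3 mm, the bin's place; origin at the centre of its underside. It may be to the left or the right
- mat: grey mat, fixed, 250 x 130 x 3 mm, on the other side; origin at the centre of its underside
- block1: dark red cast insulator block, 60 x 30 x 26 mm (its own x, y, z), 50 g, brass insert in both ends; origin at its centre. All such blocks are alike. Starts in the bin; may be absent
- block2: dark red cast insulator block, 60 x 30 x 26 mm (its own x, y, z), 50 g, brass insert in both ends; origin at its centre. All such blocks are alike. Starts in the bin; may be absent
- block3: dark red cast insulator block, 60 x 30 x 26 mm (its own x, y, z), 50 g, brass insert in both ends; origin at its centre. All such blocks are alike. Starts in the bin; may be absent
- block4: dark red cast insulator block, 60 x 30 x 26 mm (its own x, y, z), 50 g, brass insert in both ends; origin at its centre. All such blocks are alike. Starts in the bin; may be absent
- stray1: dark red cast insulator block, 60 x 30 x 26 mm (its own x, y, z), 50 g, brass insert in both ends; origin at its centre. All such blocks are alike. Starts lying on the grey mat; may be absent
- stray2: dark red cast insulator block, 60 x 30 x 26 mm (its own x, y, z), 50 g, brass insert in both ends; origin at its centre. All such blocks are alike. Starts lying on the grey mat; may be absent
- stray3: dark red cast insulator block, 60 x 30 x 26 mm (its own x, y, z), 50 g, brass insert in both ends; origin at its centre. All such blocks are alike. Starts lying on the grey mat; may be absent
- screwdriver: green screwdriver lying behind the work, about 200 mm long; leave alone
- tape: roll of blue tape lying flat behind the work, 84 mm across, 19 mm high; leave alone
- meter: orange hand meter lying behind the work, 75 x 150 x 35 mm; leave alone
Things that resemble listed ones, but are neither listed nor needed, are in the scene too. What is shaped like the block4 but green or pink is not meant.

How it is judged (in metres and radians):
On the way, in this order (a step that is already met when the one before it is completed fails the run):
1. the selector is turned back to off (value of joint selector below 0.15 rad), for 0.3 s.
2. with the fan off, the bin is tipped with its lip over the tray (value of joint selector below 0.15 rad and angle between bin's own z axis and vertical above 0.6 rad and horizontal distance between bin_lip and tray below 0.15 m), for 0.1 s.
3. with the fan still off, every block lies in the tray and the bin stands upright on its pad (value of joint selector below 0.15 rad and x of block1 in the frame of tray between -0.1 and 0.1 m and y of block1 in the frame of tray between -0.1 and 0.1 m and z of block1 in the frame of tray between 0 and 0.075 m and linear speed of each of block1, block2, block3, block4, stray1, stray2, stray3, bin below 0.05 m/s and x of block2 in the frame of tray between -0.1 and 0.1 m and y of block2 in the frame of tray between -0.1 and 0.1 m and z of block2 in the frame of tray between 0 and 0.075 m and x of block3 in the frame of tray between -0.1 and 0.1 m and y of block3 in the frame of tray between -0.1 and 0.1 m and z of block3 in the frame of tray between 0 and 0.075 m and x of block4 in the frame of tray between -0.1 and 0.1 m and y of block4 in the frame of tray between -0.1 and 0.1 m and z of block4 in the frame of tray between 0 and 0.075 m and x of stray1 in the frame of tray between -0.1 and 0.1 m and y of stray1 in the frame of tray between -0.1 and 0.1 m and z of stray1 in the frame of tray between 0 and 0.075 m and x of stray2 in the frame of tray between -0.1 and 0.1 m and y of stray2 in the frame of tray between -0.1 and 0.1 m and z of stray2 in the frame of tray between 0 and 0.075 m and x of stray3 in the frame of tray between -0.1 and 0.1 m and y of stray3 in the frame of tray between -0.1 and 0.1 m and z of stray3 in the frame of tray between 0 and 0.075 m and angle between bin's own z axis and vertical below 0.1 rad and x of bin in the frame of pad between -0.05 and 0.05 m and y of bin in the frame of pad between -0.05 and 0.05 m and height (world z) of bin between -0.005 and 0.01 m), for 0.5 s.
4. the selector stands at the third click from off (value of joint selector between 1.421 and 1.721 rad), for 0.3 s.
At the end, for the whole second after the job is handed in: Selector at the third click (1.57 rad, within 0.15); every block at rest in the tray (centre within 100 mm of the tray's along both walls, under 75 mm above the floor); bin upright (within 0.1 rad) on its pad, centres within 50 mm along each pad axis (all of step 4 and x of block1 in the frame of tray between -0.1 and 0.1 m and y of block1 in the frame of tray between -0.1 and 0.1 m and z of block1 in the frame of tray between 0 and 0.075 m and linear speed of each of block1, block2, block3, block4, stray1, stray2, stray3, bin below 0.05 m/s and x of block2 in the frame of tray between -0.1 and 0.1 m and y of block2 in the frame of tray between -0.1 and 0.1 m and z of block2 in the frame of tray between 0 and 0.075 m and x of block3 in the frame of tray between -0.1 and 0.1 m and y of block3 in the frame of tray between -0.1 and 0.1 m and z of block3 in the frame of tray between 0 and 0.075 m and x of block4 in the frame of tray between -0.1 and 0.1 m and y of block4 in the frame of tray between -0.1 and 0.1 m and z of block4 in the frame of tray between 0 and 0.075 m and x of stray1 in the frame of tray between -0.1 and 0.1 m and y of stray1 in the frame of tray between -0.1 and 0.1 m and z of stray1 in the frame of tray between 0 and 0.075 m and x of stray2 in the frame of tray between -0.1 and 0.1 m and y of stray2 in the frame of tray between -0.1 and 0.1 m and z of stray2 in the frame of tray between 0 and 0.075 m and x of stray3 in the frame of tray between -0.1 and 0.1 m and y of stray3 in the frame of tray between -0.1 and 0.1 m and z of stray3 in the frame of tray between 0 and 0.075 m and angle between bin's own z axis and vertical below 0.1 rad and x of bin in the frame of pad between -0.05 and 0.05 m and y of bin in the frame of pad between -0.05 and 0.05 m and height (world z) of bin between -0.005 and 0.01 m); the robot touches nothing.
It fails at once if the screwdriver is moved more than 40 mm (distance of screwdriver from where it was at the start of the episode above 0.04 m).
It fails at once if the tape is moved more than 40 mm (distance of tape from where it was at the start of the episode above 0.04 m).
It fails at once if the meter is moved more than 40 mm (distance of meter from where it was at the start of the episode above 0.04 m).
Of block1, block2, block3, block4 only 2 to 4 are there at a start; the rules pass over those that are not, and their reading is None.
Of stray1, stray2, stray3 only 2 to 3 are there at a start; the rules pass over those that are not, and their reading is None.
At some moment in a run one of stray1, stray2, stray3, bin may be knocked a few centimetres aside while the robot is not near it.
It also fails if it takes over 210 s, if anything falls off the work surface, if the arm or the gripper's body presses on something with over 40 N, if the wrist force passes 120 N, or if a joint passes its speed limit or range.

### The arm

A 7-joint arm with a two-finger parallel gripper is mounted at the origin on the work surface. World frame = base frame: x ahead of the robot, y to its left, z up, the work surface at z = 0. Lengths are in mm, angles in rad, forces in N, time in s.
With the tool pointing down it reaches from about 400 to 875 mm from the base axis. Payload 19.3 kg.
Tool frame: the origin (TCP) lies at the very end of the fingers, on their centre line; the grasp point (between the pads) lies 19 mm behind it; z points along the fingers, y is the direction in which the jaws open and shut (so a half turn about z gives the same grasp; the last joint's range is limited). The gripper opens to 85 mm and grips with 20 to 120 N. Pads are 22 mm wide; open, the fingers measure 114 mm over their backs; the gripper's body (76 mm by 85 mm) begins 54 mm behind the grasp point. The pads swing forward as they close: fully open they stand 13 mm farther back than shut.
Start: joints at [1.109, 0.521, -0.036, 1.599, 0.021, 1.021, -0.113], TCP at [238.63, -577.642, 231.291] pointing down, gripper open.
Joint ranges: [-2.91, 2.91], [-0.3, 2.13], [-1.5, 1.42], [0.17, 2.43], [-1.26, 4.41], [0.16, 1.93], [-2.52, 2.52]. Speed limits (rad/s): [1.89, 1.89, 2.39, 2.39, 3.01, 3.01, 3.01].

### API

Orientations are given as a 3x3 rotation matrix whose columns are the frame's x, y, z axes.
In Python, from cell import get_state, viewer, workorder gives the robot as it stands.
- The arm moves only by the tool move_arm, never from a script. Its argument "plan" is one flat list of numbers, 7 for each row, row after row: the turn, a rotation vector about the tool's x, y, z in units of 5 degrees (1.0 is 5 degrees), then the shift along the tool's x, y, z in units of 25 mm (1.0 is 25 mm), then the finger opening in mm, from 0 to 85.4. In form: [ax, ay, az, tx, ty, tz, gripper, ax, ay, az, tx, ty, tz, gripper, ...]. A call has 1 to 5 rows; each row shifts and turns the commanded pose from where the row before left it, along the tool's axes as they then stand; what a row does not reach is not made up. A row lasts 1/8 s, in which the tool goes at most 62.5 mm and 10.7 degrees, less where a joint would pass 70% of its speed; a pose out of reach is approached as far as the arm can. A call is refused whole if a number of a shift passes 1 or a number of a turn 1, either way. A call with a gripper value outside its range is refused whole. The fingers move at their own pace and stop on an object; "newtons" is the grip in N (left out, the last holds). Time passes only in rows, so rows that do not move let the fingers close. It gives the time, the measured TCP pose, the force and the opening at its end, in the units of the state.
- get_state(): the state, without advancing time (a new reading comes with each control period).
- viewer.grab_frame(name): name is "side" or "top" or "wrist"; returns (picture, depth): 384x512x3 uint8, blue, green, red; 384x512 float32, mm along the optical axis (not along the pixel's ray), 0 where there is no reading.
- viewer.camera_model(name): a dict with "vertical_fov" (degrees; the focal length in pixels is half the picture's height over the tangent of half this angle, whatever the lens; pixels are square), "cx", "cy" (the principal point, pixels), "eye" and "attitude" of the camera in the world. Camera axes: x right, y up, looking along -z (the intrinsics and any distortion apply to the point x, -y, -z); pixel columns grow to the right and rows downward; lengths in mm; the calibration is good to about 2 mm. The wrist camera is an equidistant fisheye: a pixel r from the principal point sees the ray r / f radians off the axis. A picture is of the moment at which its call begins: read the wrist's pose just before it. camera_model takes no time and is no camera call; for the wrist camera it gives the pose at the moment of the call.
- workorder.hand_in(): hands the job in, once; it reports no verdict.
The state is a dict: "t": time; "q": joint angles; "joint_velocities": joint speeds; "joint_efforts": joint torques, N m; "eef_pos": TCP position; "orientation": TCP orientation; "force": force on the tool from outside, world axes, zero at the start; "torque": the same for the moment, N m; "opening": opening from 0.0 (shut) to 1.0 (fully open).
Only numpy, scipy, OpenCV 4.12 (cv2) and the standard library are available. Lean on these libraries where they do the work, as an engineer would, in place of code of your own. Each camera call takes 0.05 s, during which the arm holds its last target. There are 200 camera calls.

## Working session

There is one attempt and no reset: what is moved stays moved. The work goes in short steps, Python scripts to look and compute and a tool call to move; the robot and the scene stay as the last step left them, time stands still between calls to the robot, and variables do not carry over. Pictures are saved under pics/ and viewed, about 12 in all and at most 16, crops included, and the job is handed in when it is done.

Besides the shell and the picture viewer there is one more tool, called after "Emit:" as name(argument=value, ...), one argument or row to a line, values as JSON. move_arm: Moves the arm, as the interface text tells. Its arguments: {"type":"object","properties":{"plan":{"type":"array"},"newtons":{"type":"number"}},"required":["plan"]}

```bash
mkdir -p pics; ls
cat > h.py <<'E'
import numpy as np,cv2
from cell import get_state,viewer,workorder
np.set_printoptions(precision=3,suppress=True)
def grab(n):
    m=viewer.camera_model(n); p,d=viewer.grab_frame(n); return p,d,m
def px2w(m,d,u,v,fish=False):
    f=192/np.tan(np.radians(m['vertical_fov'])/2)
    x=(np.asarray(u,float)-m['cx'])/f; y=(np.asarray(v,float)-m['cy'])/f
    if fish:
        r=np.hypot(x,y)+1e-9; s=np.tan(r)/r; x,y=x*s,y*s
    c=np.stack([x*d,-y*d,-d*np.ones_like(x)],-1)
    return c@np.array(m['attitude']).T+np.array(m['eye'])
E
python3 - <<'E'
from h import *
for n in('top','side'):
    p,d,m=grab(n); cv2.imwrite(f'pics/{n}0.png',p); np.savez(f'{n}0.npz',p=p,d=d,m=m); print(n,m)
print(get_state())
E
```

```text
pics
top {'vertical_fov': 49.642465945128876, 'cx': 254.14645202359668, 'cy': 193.22908738279045, 'eye': array([ 488.788,   36.184, 1240.204]), 'attitude': array([[ 0.003,  0.995, -0.097],
       [-1.   ,  0.002, -0.017],
       [-0.016,  0.097,  0.995]])}
side {'vertical_fov': 48.06454074437718, 'cx': 255.82744080993356, 'cy': 185.1369595088705, 'eye': array([ 433.994, -680.019, 1028.553]), 'attitude': array([[ 0.976,  0.166, -0.142],
       [-0.218,  0.747, -0.628],
       [ 0.003,  0.644,  0.765]])}
{'t': 0.1, 'q': array([ 1.109,  0.522, -0.036,  1.6  ,  0.021,  1.021, -0.113]), 'joint_velocities': array([ 0.   , -0.003,  0.   , -0.003, -0.001, -0.001, -0.001]), 'joint_efforts': array([  0.003, -92.85 ,   1.984, -37.054,   0.018,   0.005,   0.   ]), 'eef_pos': array([ 238.488, -577.406,  230.788]), 'orientation': array([[ 0.924,  0.382, -0.   ],
       [ 0.382, -0.924,  0.001],
       [-0.   , -0.001, -1.   ]]), 'force': array([-0.228,  0.616,  0.04 ]), 'torque': array([-0.018,  0.001,  0.026]), 'opening': 1.0042751996684818}
```

Run:
```python
import cv2
p=cv2.imread('pics/top0.png'); cv2.imwrite('pics/top0b.png',cv2.resize(p,(800,600),interpolation=cv2.INTER_CUBIC))
```

```text
(no output)
```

View pics/top0b.png

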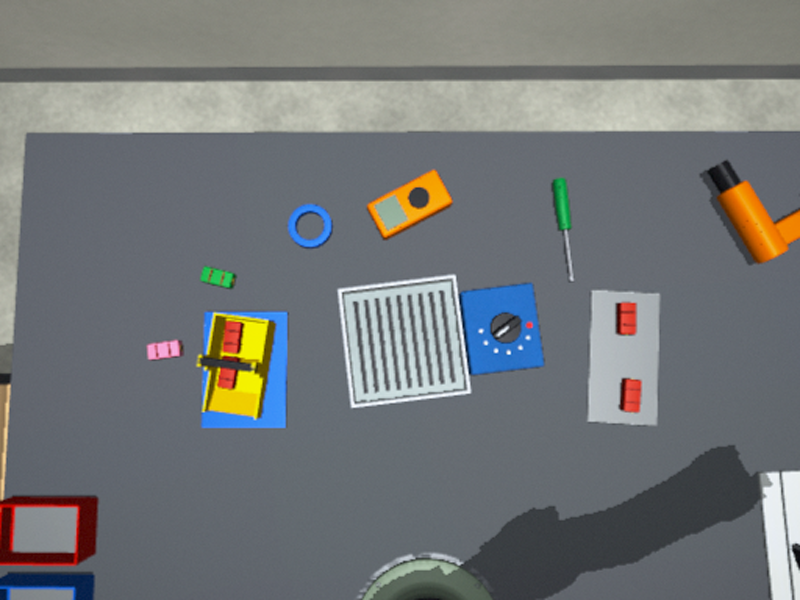

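Run:
```python
import cv2,numpy as np
p=cv2.imread('pics/top0.png')
a=cv2.resize(p[195:280,120:190],None,fx=6,fy=6,interpolation=cv2.INTER_CUBIC)
b=cv2.resize(p[178:242,290:352],None,fx=6,fy=6,interpolation=cv2.INTER_CUBIC)
h=max(a.shape[0],b.shape[0]);o=np.zeros((h,a.shape[1]+b.shape[1],3),np.uint8);o[:a.shape[0],:a.shape[1]]=a;o[:b.shape[0],a.shape[1]:]=b
cv2.imwrite('pics/c1.png',o);print(o.shape)
```

```text
(510, 792, 3)
```

View pics/c1.png

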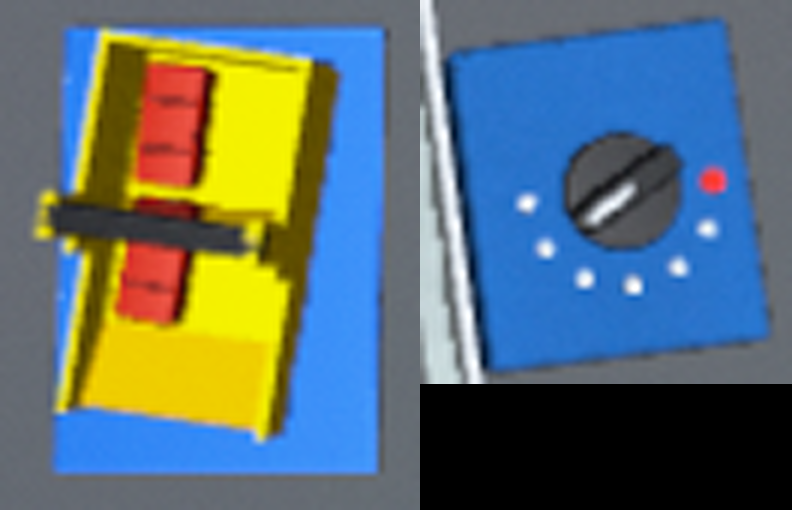

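```bash
cat >> h.py <<'E'
def cloud(n,p,d,m):
    v,u=np.mgrid[:384,:512]; return px2w(m,d,u,v,n=='wrist')
def rect(P):
    r=cv2.minAreaRect(P[:,:2].astype(np.float32)); return np.round(r[0],1),np.round(r[1],1),round(r[2],1)
E
cat > loc.py <<'E'
import sys
from h import *
def run(p,d,m):
    W=cloud('top',p,d,m);h=cv2.cvtColor(p,cv2.COLOR_BGR2HSV);H,S,V=h[...,0],h[...,1],h[...,2];ok=(d>0)&(abs(W[...,0])<900)&(abs(W[...,1])<700)
    red=((H<6)|(H>174))&(S>150)&(V>90)&ok&(abs(W[...,1]-0)<480)&(W[...,0]>330)
    n,L,st,c=cv2.connectedComponentsWithStats(red.astype(np.uint8))
    for i in range(1,n):
        if st[i,4]>15:
            P=W[L==i];P=P[P[:,2]>np.percentile(P[:,2],50)-8];print('red',c[i].round(),st[i,4],rect(P),'z',np.percentile(P[:,2],[5,50,95]))
    def rep(t,k,zl,zh):
        mk=(k&ok&(W[...,2]>zl)&(W[...,2]<zh)).astype(np.uint8);n,L,st,c=cv2.connectedComponentsWithStats(mk)
        for i in range(1,n):
            if st[i,4]>25: P=W[L==i];print(t,c[i].round(),st[i,4],rect(P),'z',np.percentile(P[:,2],[5,50,95]),'mean',P.mean(0))
    rep('yellow',(H>18)&(H<35)&(S>150),-5,150)
    rep('pad',(H>100)&(H<118)&(S>120)&(W[...,1]>150),-6,10)
    rep('pod',(H>100)&(H<118)&(S>120)&(W[...,1]<100),80,105)
    rep('bar',(V<70)&(W[...,1]>150)&(W[...,0]>300),95,130)
    rep('knobtop',(W[...,1]<0)&(W[...,0]>350)&(W[...,0]<600),112,150)
    rep('disc',(W[...,1]<0)&(W[...,0]>350)&(W[...,0]<600),98,112)
    rep('rim',(S<60)&(V>150)&(W[...,1]<250)&(W[...,0]>330),85,102)
    rep('trayall',(W[...,1]<250)&(W[...,0]>330),40,150)
    rep('mat',(S<40)&(V>110)&(W[...,1]<-150)&(W[...,0]>330),-5,10)
if __name__=='__main__':
    f=np.load('top0.npz',allow_pickle=True) if len(sys.argv)>1 else None
    run(*( (f['p'],f['d'],f['m'].item()) if f else grab('top')))
E
python3 loc.py 0
```

```text
red [401. 203.] 201 (array([ 578.2, -372.6]), array([28.1, 56.6]), 87.8) z [24.952 28.71  32.951]
red [148. 215.] 186 (array([541.8, 365.9]), array([29.3, 55.3]), 85.5) z [29.407 33.688 37.404]
red [147. 229.] 18 (array([501. , 368.1]), array([23.4,  5.2]), 80.6) z [30.075 32.69  36.985]
red [145. 241.] 116 (array([467.2, 362.7]), array([34.8, 49.9]), 0.5) z [30.113 33.878 38.034]
red [404. 252.] 202 (array([ 436.7, -375.7]), array([27.7, 56.1]), 85.1) z [24.288 28.892 32.988]
yellow [268. 127.] 503 (array([796.1,  33.8]), array([ 65.2, 140.9]), 28.4) z [31.674 35.404 39.009] mean [802.408  15.883  35.394]
yellow [484. 142.] 164 (array([ 755.6, -601.5]), array([139.8,  12.7]), 26.6) z [56.679 60.432 64.565] mean [ 753.82  -602.623   60.53 ]
yellow [153. 234.] 1841 (array([488.1, 349.2]), array([101.8, 177.6]), 82.1) z [ 5.178 19.567 80.973] mean [486.756 349.528  30.925]
pad [132. 211.] 101 (array([551.8, 425. ]), array([14.2, 81.9]), 82.7) z [-1.466  2.883  5.905] mean [556.87  423.361   2.655]
pad [168. 244.] 1307 (array([482.4, 347.7]), array([220.1, 161.8]), 0.1) z [-0.834  3.439
[... 804 characters left out ...]
4] mean [ 542.002 -142.922  105.477]
rim [259. 218.] 600 (array([532.9,  43.6]), array([210.4, 210.2]), 7.2) z [90.148 95.266 99.189] mean [531.513  42.173  95.124]
trayall [481. 137.] 1293 (array([ 787.1, -604.7]), array([199.5, 101.8]), 35.2) z [41.829 55.568 63.229] mean [ 768.167 -596.416   54.243]
trayall [269. 126.] 97 (array([806.7,  14.2]), array([37.6, 39.5]), 59.6) z [40.185 42.192 45.316] mean [803.995  14.631  42.411]
trayall [278. 216.] 8421 (array([541.3, -23.1]), array([210.4, 344.8]), 7.2) z [47.502 53.171 99.186] mean [539.483  -9.375  68.971]
mat [403. 191.] 24987 (array([ 615., -425.]), array([549.9, 569.9]), 90.0) z [-3.341  0.585  5.073] mean [ 619.109 -387.644    0.687]
```

Emit:
move_arm(
  plan=[0,0,0,0.92,-0.58,0,85,0,0,0,0.92,-0.58,0,85,0,0,0,0.92,-0.58,0,85,0,0,0,0.92,-0.58,0,85,0,0,0,0.92,-0.58,0,85],
  newtons=60,
)

```text
t: 0.72
eef_pos: [317.6, -465.8, 231.1]
orientation: [[0.924, 0.382, -0.0], [0.382, -0.924, 0.0], [-0.0, -0.0, -1.0]]
force: [0.5, -0.3, -0.1]
opening: 0.997
```

Emit:
move_arm(
  plan=[0,0,0,0.92,-0.58,0,85,0,0,0,0.92,-0.58,0,85,0,0,0,0.92,-0.58,0,85,0,0,0,0.92,-0.58,0,85,0,0,0,0.92,-0.58,0,85],
)

```text
t: 1.35
eef_pos: [396.2, -354.9, 231.1]
orientation: [[0.924, 0.382, -0.0], [0.382, -0.924, 0.0], [-0.0, -0.0, -1.0]]
force: [0.4, -0.5, -0.1]
opening: 0.994
```

Emit:
move_arm(
  plan=[0,0,0,0.92,-0.58,0,85,0,0,0,0.92,-0.58,0,85,0,0,0,0.92,-0.58,0,85,0,0,0,0.92,-0.58,0,85,0,0,0,0.92,-0.58,0,85],
)

```text
t: 1.98
eef_pos: [474.8, -244.1, 231.1]
orientation: [[0.924, 0.382, -0.0], [0.382, -0.924, 0.0], [-0.0, -0.0, -1.0]]
force: [0.8, 0.1, -0.0]
opening: 0.996
```

Emit:
move_arm(
  plan=[0,0,0,0.92,-0.58,0,85,0,0,0,0.92,-0.58,0,85,0,0,0,0.92,-0.58,0,85,0,0,0,0.92,-0.58,0,85,0,0,0,0.92,-0.58,0,85],
)

```text
t: 2.6
eef_pos: [553.4, -133.2, 231.1]
orientation: [[0.924, 0.382, -0.001], [0.382, -0.924, 0.0], [-0.0, -0.0, -1.0]]
force: [0.0, 0.4, 0.5]
opening: 0.992
```

Emit:
move_arm(
  plan=[0,0,1,0,0,0,85,0,0,1,0,0,0,85,0,0,1,0,0,0,85,0,0,1,0,0,0,85,0,0,1,0,0,0,85],
)

```text
t: 3.22
eef_pos: [552.9, -133.9, 231.0]
orientation: [[0.999, -0.047, -0.001], [-0.047, -0.999, 0.0], [-0.001, -0.0, -1.0]]
force: [0.2, -0.4, 0.6]
opening: 0.99
```

Emit:
move_arm(
  plan=[0,0,1,0,0,0,85,0,0,1,0,0,0,85,0,0,1,0,0,0,85,0,0,1,0,0,0,85,0,0,1,0,0,0,85],
)

```text
t: 3.85
eef_pos: [552.9, -133.9, 231.0]
orientation: [[0.885, -0.465, -0.001], [-0.465, -0.885, 0.0], [-0.001, 0.0, -1.0]]
force: [0.6, 0.3, -0.0]
opening: 0.993
```

Emit:
move_arm(
  plan=[0,0,1,0,0,0,85,0,0,1,0,0,0,85,0,0,1,0,0,0,85,0,0,1,0,0,0,85,0,0,1,0,0,0,85],
)

```text
t: 4.47
eef_pos: [552.9, -133.9, 231.0]
orientation: [[0.606, -0.796, -0.001], [-0.796, -0.606, 0.0], [-0.0, 0.0, -1.0]]
force: [0.7, 0.1, -0.0]
opening: 0.996
```

```bash
cat > st.py <<'E'
import sys
from h import *
s=get_state();R=np.array(s['orientation']);p=np.array(s['eef_pos'])
print('t',round(s['t'],2),'p',p,'yaw_y',round(np.degrees(np.arctan2(R[1,1],R[0,1])),2),'z',R[:,2],'q',np.array(s['q']),'F',np.array(s['force']),'op',round(s['opening'],3))
if len(sys.argv)>3:
    T=np.array([float(a) for a in sys.argv[1:4]]);print('shift units',R.T@(T-p)/25)
    if len(sys.argv)>4:
        a=float(sys.argv[4])-np.degrees(np.arctan2(R[1,1],R[0,1]));a=(a+180)%360-180;print('az units (and half-turn alt)',-a/5,-(a-180)/5,-(a+180)/5)
E
python3 st.py 554.5 -133.9 112 37.3
```

```text
t 4.47 p [ 552.854 -133.949  231.017] yaw_y -142.72 z [-0.001  0.    -1.   ] q [ 0.041  0.436  0.126  1.757 -0.065  0.954 -2.297] F [ 0.653  0.131 -0.04 ] op 0.996
shift units [ 0.041 -0.056  4.761]
az units (and half-turn alt) 35.99585855093515 71.99585855093514 -0.004141449064854896
```

Emit:
move_arm(
  plan=[0,0,0,0.04,-0.06,0.95,60,0,0,0,0,0,0.95,60,0,0,0,0,0,0.95,60,0,0,0,0,0,0.95,60,0,0,0,0,0,0.95,60],
)

```text
t: 5.1
eef_pos: [554.7, -133.8, 111.6]
orientation: [[0.608, -0.794, -0.0], [-0.794, -0.608, 0.0], [-0.0, 0.0, -1.0]]
force: [0.2, -0.3, -0.6]
opening: 0.704
```

Emit:
move_arm(
  plan=[0,0,0,0,0,0,0,0,0,0,0,0,0,0,0,0,0,0,0,0,0,0,0,0,0,0,0,0,0,0,0,0,0,0,0],
)

```text
t: 5.72
eef_pos: [555.4, -133.9, 113.7]
orientation: [[0.608, -0.794, 0.002], [-0.794, -0.608, -0.0], [0.001, -0.001, -1.0]]
force: [-0.8, 1.0, 7.8]
opening: 0.147
```

```bash
python3 st.py
```

```text
t 5.72 p [ 555.445 -133.898  113.662] yaw_y -142.55 z [ 0.002 -0.    -1.   ] q [ 0.062  0.592  0.1    1.849 -0.087  0.703 -2.277] F [-0.799  0.974  7.848] op 0.147
```

Emit:
move_arm(
  plan=[0,0,-1,0,0,-0.1,0,0,0,-1,0,0,0,0,0,0,-1,0,0,0,0,0,0,-1,0,0,0,0,0,0,-1,0,0,0,0],
)

```text
t: 6.35
eef_pos: [555.0, -134.2, 114.0]
orientation: [[0.888, -0.46, 0.0], [-0.46, -0.888, -0.0], [0.0, 0.0, -1.0]]
force: [10.1, -3.8, -32.7]
opening: 0.146
```

Emit:
move_arm(
  plan=[0,0,-1,0,0,0,0,0,0,-1,0,0,0,0,0,0,-1,0,0,0,0,0,0,-1,0,0,0,0,0,0,-1,0,0,0,0],
)

```text
t: 6.98
eef_pos: [554.9, -134.5, 114.0]
orientation: [[0.999, -0.042, 0.0], [-0.042, -0.999, -0.001], [0.0, 0.001, -1.0]]
force: [11.4, -4.3, -33.4]
opening: 0.147
```

Emit:
move_arm(
  plan=[0,0,-1,0,0,0,0,0,0,-1,0,0,0,0,0,0,-1,0,0,0,0,0,0,-1,0,0,0,0,0,0,-1,0,0,0,0],
)

```text
t: 7.6
eef_pos: [555.0, -134.9, 114.0]
orientation: [[0.923, 0.384, 0.0], [0.384, -0.923, -0.001], [-0.0, 0.001, -1.0]]
force: [12.3, -6.1, -33.3]
opening: 0.147
```

Emit:
move_arm(
  plan=[0,0,-1,0,0,0,0,0,0,-1,0,0,0,0,0,0,-1,0,0,0,0,0,0,-1,0,0,0,0,0,0,-1,0,0,0,0],
)

```text
t: 8.22
eef_pos: [555.2, -135.1, 114.1]
orientation: [[0.675, 0.738, 0.001], [0.738, -0.675, -0.001], [-0.0, 0.001, -1.0]]
force: [14.3, -8.9, -34.3]
opening: 0.149
```

Emit:
move_arm(
  plan=[0,0,-1,0,0,0,0,0,0,-1,0,0,0,0,0,0,-1,0,0,0,0,0,0,-1,0,0,0,0,0,0,-1,0,0,0,0],
)

```text
t: 8.85
eef_pos: [555.5, -135.3, 114.1]
orientation: [[0.3, 0.954, 0.001], [0.954, -0.3, -0.001], [-0.0, 0.002, -1.0]]
force: [16.6, -8.1, -38.0]
opening: 0.145
```

Emit:
move_arm(
  plan=[0,0,-1,0,0,0,0,0,0,-1,0,0,0,0,0,0,-1,0,0,0,0,0,0,-1,0,0,0,0,0,0,-1,0,0,0,0],
)

```text
t: 9.48
eef_pos: [555.8, -135.4, 114.1]
orientation: [[-0.131, 0.991, 0.002], [0.991, 0.131, -0.001], [-0.001, 0.002, -1.0]]
force: [19.1, -8.5, -39.0]
opening: 0.145
```

```bash
python3 st.py
```

```text
t 9.47 p [ 555.844 -135.382  114.105] yaw_y 7.55 z [ 0.002 -0.001 -1.   ] q [ 0.546  0.649 -0.587  1.82   0.479  0.815 -0.15 ] F [ 19.132  -8.516 -39.036] op 0.145
```

Emit:
move_arm(
  plan=[0,0,0,0,0,0.04,10,0,0,0,0,0,0,50,0,0,0,0,0,0,50,0,0,0,0,0,0,50,0,0,0,0,0,0,50],
)

```text
t: 10.1
eef_pos: [554.9, -133.8, 114.2]
orientation: [[-0.13, 0.992, 0.0], [0.992, 0.13, -0.0], [-0.0, 0.0, -1.0]]
force: [0.1, 0.3, -0.1]
opening: 0.584
```

Emit:
move_arm(
  plan=[0,0,0,0,0,-1,85,0,0,0,0,0,-1,85,0,0,0,0,0,-1,85,0,0,0,0,0,-1,85,0,0,0,0,0,-1,85],
)

```text
t: 10.72
eef_pos: [554.7, -133.8, 240.0]
orientation: [[-0.13, 0.992, 0.0], [0.992, 0.13, -0.0], [-0.0, 0.0, -1.0]]
force: [-0.2, 0.1, -0.1]
opening: 0.995
```

```bash
python3 st.py 490 351.7 240 -8.2
python3 - <<'E'
from h import *
p,d,m=grab('side'); cv2.imwrite('pics/side1.png',cv2.resize(p,(800,600))); 
p,d,m=grab('top'); np.savez('top1.npz',p=p,d=d,m=m)
E
python3 - <<'E'
from h import *
import loc
f=np.load('top1.npz',allow_pickle=True);loc.run(f['p'],f['d'],f['m'].item())
E
```

```text
t 10.72 p [ 554.736 -133.842  239.976] yaw_y 7.45 z [ 0. -0. -1.] q [ 0.608  0.495 -0.668  1.713  0.345  1.055 -0.045] F [-0.188  0.12  -0.118] op 0.995
shift units [19.593 -0.05  -0.002]
az units (and half-turn alt) 3.1295387482243084 39.129538748224306 -32.870461251775694
red [148. 215.] 184 (array([541.6, 365.9]), array([30.7, 55.4]), 86.7) z [30.01  33.602 37.687]
red [147. 229.] 21 (array([501.7, 367.9]), array([ 5.9, 23.5]), 0.2) z [31.504 33.587 37.132]
red [145. 241.] 116 (array([467.1, 362.7]), array([34.9, 49.9]), 0.3) z [30.795 34.325 38.78 ]
yellow [268. 128.] 517 (array([795.4,  34. ]), array([ 65.3, 140.5]), 28.7) z [31.129 35.325 39.262] mean [801.946  16.979  35.295]
yellow [484. 141.] 198 (array([ 755.5, -601.3]), array([140. ,  14.2]), 27.6) z [56.576 60.736 64.325] mean [ 754.716 -602.043   60.612]
yellow [153. 234.] 1853 (array([490.9, 369.4]), array([142.2, 178.1]), 82.2) z [ 5.222 19.831 80.627] mean [486.895 349.564  31.164]
pad [132. 211.] 100 (array([551.6, 424. ]), array([14.4, 82. ]), 84.7) z [-0.552  3.352  6.836] mean [557.105 423.269   3.082]
pad [168. 2
[... 1005 characters left out ...]
ean [530.881  46.135  95.103]
trayall [481. 137.] 1294 (array([ 789.2, -609.9]), array([200. , 102.4]), 32.6) z [41.458 55.442 63.192] mean [ 768.131 -598.285   54.073]
trayall [268. 126.] 102 (array([803.8,  16.1]), array([39.2, 35.4]), 0.0) z [40.288 41.974 45.68 ] mean [804.358  15.166  42.301]
trayall [271. 217.] 7524 (array([539.2,  -6.8]), array([210.5, 312.1]), 7.2) z [47.421 52.435 98.175] mean [536.673   9.49   65.518]
mat [436. 178.] 19097 (array([ 615.1, -425. ]), array([550. , 569.9]), 90.0) z [-3.516  0.23   4.312] mean [ 658.676 -486.031    0.296]
mat [344. 269.] 720 (array([ 406. , -211.3]), array([151.4,  69. ]), 2.5) z [-3.534  0.382  4.019] mean [ 387.38  -207.022    0.48 ]
```

View pics/side1.png

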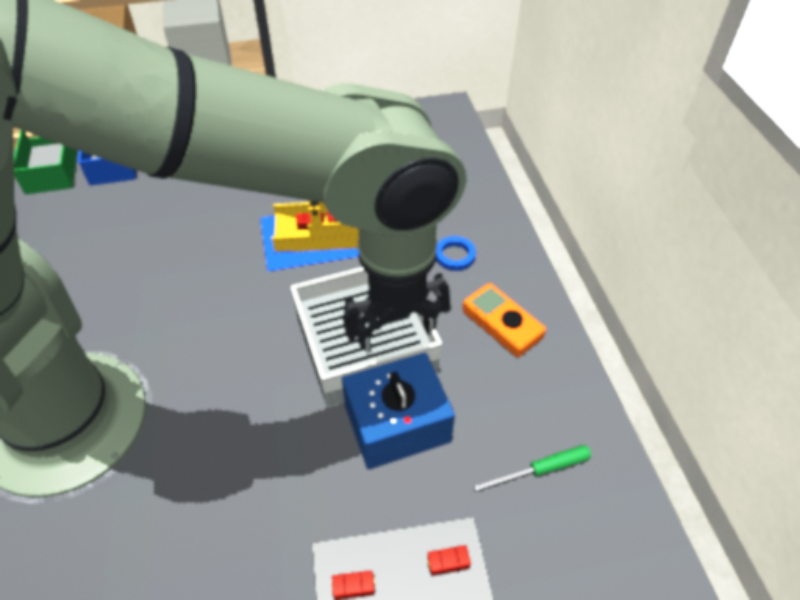

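Emit:
move_arm(
  plan=[0,0,0,0.98,0,0,85,0,0,0,0.98,0,0,85,0,0,0,0.98,0,0,85,0,0,0,0.98,0,0,85,0,0,0,0.98,0,0,85],
  newtons=110,
)

```text
t: 11.45
eef_pos: [538.6, -11.7, 238.5]
orientation: [[-0.13, 0.992, -0.001], [0.992, 0.13, -0.0], [0.0, -0.001, -1.0]]
force: [0.2, 1.1, 0.2]
opening: 0.994
```

Emit:
move_arm(
  plan=[0,0,0,0.98,0,0,85,0,0,0,0.98,0,0,85,0,0,0,0.98,0,0,85,0,0,0,0.98,0,0,85,0,0,0,0.98,0,0,85],
)

```text
t: 12.08
eef_pos: [522.7, 109.8, 238.5]
orientation: [[-0.13, 0.992, -0.0], [0.992, 0.13, -0.0], [-0.0, -0.001, -1.0]]
force: [0.8, -0.1, 0.3]
opening: 0.994
```

Emit:
move_arm(
  plan=[0,0,0,0.98,0,0,85,0,0,0,0.98,0,0,85,0,0,0,0.98,0,0,85,0,0,0,0.98,0,0,85,0,0,0,0.98,0,0,85],
)

```text
t: 12.7
eef_pos: [506.9, 231.2, 238.5]
orientation: [[-0.13, 0.992, -0.001], [0.992, 0.13, -0.0], [-0.0, -0.001, -1.0]]
force: [0.5, 0.0, 0.6]
opening: 0.991
```

Emit:
move_arm(
  plan=[0,0,0,0.98,0,0,85,0,0,0,0.98,0,0,85,0,0,0,0.98,0,0,85,0,0,0,0.98,0,0,85,0,0,0,0.98,0,0,85],
)

```text
t: 13.32
eef_pos: [491.1, 352.6, 238.4]
orientation: [[-0.13, 0.992, -0.0], [0.992, 0.13, -0.0], [-0.0, -0.001, -1.0]]
force: [0.3, -0.2, 0.4]
opening: 0.993
```

Emit:
move_arm(
  plan=[0,0,1,0,0,0,85,0,0,1,0,0,0,85,0,0,1,0,0,0,85,0,0,0,0,0,0,85],
)

```text
t: 13.82
eef_pos: [491.2, 351.9, 238.6]
orientation: [[0.131, 0.991, -0.0], [0.991, -0.131, -0.001], [-0.001, -0.0, -1.0]]
force: [-0.5, -0.1, 0.1]
opening: 0.994
```

```bash
python3 st.py 490.5 351.4 95 -8
python3 - <<'E'
from h import *
p,d,m=grab('wrist'); cv2.imwrite('pics/w1.png',p); W=cloud('wrist',p,d,m)
k=(W[...,2]>108)&(W[...,2]<130)&(d>0)
P=W[k];P=P[(abs(P[:,0]-490)<60)&(abs(P[:,1]-351)<70)];print(len(P),rect(P),P.mean(0))
E
```

```text
t 13.82 p [491.16  351.931 238.59 ] yaw_y -7.52 z [-0.    -0.001 -1.   ] q [-0.272  0.552 -0.663  1.625  0.371  1.095 -1.166] F [-0.452 -0.099  0.069] op 0.994
shift units [-0.021 -0.022  5.744]
az units (and half-turn alt) 0.09611070070799314 36.096110700707996 -35.903889299292004
1788 (array([490.8, 350.2]), array([100.4,  19.8]), 82.6) [491.457 352.802 121.757]
```

View pics/w1.png

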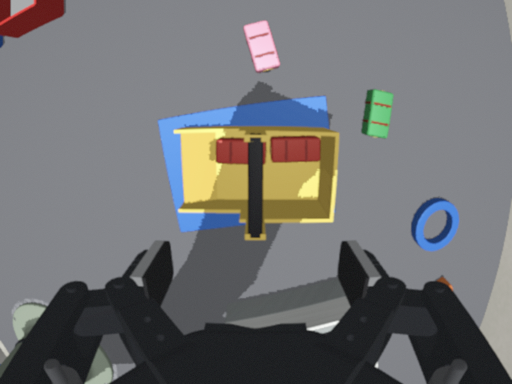

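Emit:
move_arm(
  plan=[0,0,0,-0.06,0,0.96,85,0,0,0,0,0,0.96,85,0,0,0,0,0,0.96,85,0,0,0,0,0,0.96,85,0,0,0,0,0,0.96,85],
)

```text
t: 14.5
eef_pos: [491.1, 350.4, 118.0]
orientation: [[0.129, 0.992, -0.0], [0.992, -0.129, 0.0], [-0.0, -0.0, -1.0]]
force: [-0.1, 0.4, 0.1]
opening: 0.991
```

Emit:
move_arm(
  plan=[0,0,0,0,0,0.94,85,0,0,0,0,0,0,0,0,0,0,0,0,0,0,0,0,0,0,0,0,0,0,0,0,0,0,0,0],
)

```text
t: 15.12
eef_pos: [491.4, 350.7, 96.3]
orientation: [[0.131, 0.991, 0.001], [0.991, -0.131, 0.001], [0.001, 0.001, -1.0]]
force: [-2.0, -1.3, 17.2]
opening: 0.145
```

Emit:
move_arm(
  plan=[0,0,0,0,0,0,0,0,0,0,0,0,0,0,0,0,0,0,0,-0.4,0,0,0,0,0,0,-0.4,0,0,0,0,0,0,0,0],
)

```text
t: 15.75
eef_pos: [491.6, 350.8, 116.7]
orientation: [[0.132, 0.991, 0.001], [0.991, -0.132, 0.001], [0.001, 0.001, -1.0]]
force: [-0.2, -0.3, -3.2]
opening: 0.137
```

```bash
python3 st.py 530 43.6 240 7.2
```

```text
t 15.75 p [491.559 350.821 116.65 ] yaw_y -7.56 z [ 0.001  0.001 -1.   ] q [-0.317  0.69  -0.595  1.732  0.486  0.87  -1.258] F [-0.177 -0.317 -3.208] op 0.137
shift units [-11.974   3.147  -4.943]
az units (and half-turn alt) -2.952484968287797 33.0475150317122 -38.9524849682878
```

Emit:
move_arm(
  plan=[0,0,0,0,0,-1,0,0,0,0,0,0,-1,0,0,0,0,0,0,-1,0,0,0,0,0,0,-1,0,0,0,0,0,0,-0.95,0],
)

```text
t: 16.38
eef_pos: [491.1, 350.4, 240.0]
orientation: [[0.131, 0.991, -0.0], [0.991, -0.131, -0.0], [-0.0, -0.0, -1.0]]
force: [-1.1, 0.1, -2.4]
opening: 0.142
```

```bash
python3 st.py 548 45.5 240 7.2
```

```text
t 16.38 p [491.059 350.384 240.024] yaw_y -7.55 z [-0. -0. -1.] q [-0.267  0.549 -0.665  1.626  0.37   1.096 -1.165] F [-1.106  0.063 -2.355] op 0.142
shift units [-11.79    3.861   0.002]
az units (and half-turn alt) -2.950515884301649 33.04948411569835 -38.95051588430165
```

Emit:
move_arm(
  plan=[0,0,0,-0.5,0.16,0,0,0,0,0,-0.8,0.26,0,0,0,0,0,-0.8,0.26,0,0,0,0,0,-0.8,0.26,0,0,0,0,0,-0.8,0.26,0,0],
)

```text
t: 17.0
eef_pos: [508.6, 252.9, 238.0]
orientation: [[0.132, 0.991, -0.001], [0.991, -0.132, -0.001], [-0.001, -0.001, -1.0]]
force: [1.2, 0.2, -2.7]
opening: 0.142
```

Emit:
move_arm(
  plan=[0,0,0,-0.8,0.26,0,0,0,0,0,-0.8,0.26,0,0,0,0,0,-0.8,0.26,0,0,0,0,0,-0.8,0.26,0,0,0,0,0,-0.8,0.26,0,0],
)

```text
t: 17.62
eef_pos: [527.4, 149.5, 238.0]
orientation: [[0.132, 0.991, -0.001], [0.991, -0.132, -0.001], [-0.001, -0.001, -1.0]]
force: [-0.6, -0.2, -2.1]
opening: 0.138
```

Emit:
move_arm(
  plan=[0,0,0,-0.8,0.26,0,0,0,0,0,-0.8,0.26,0,0,0,0,0,-0.8,0.26,0,0,0,0,0,-0.8,0.26,0,0,0,0,0,-0.8,0.26,0,0],
)

```text
t: 18.25
eef_pos: [546.2, 46.3, 238.0]
orientation: [[0.132, 0.991, -0.002], [0.991, -0.132, -0.0], [-0.001, -0.001, -1.0]]
force: [0.2, 0.6, -3.5]
opening: 0.143
```

Emit:
move_arm(
  plan=[0,0,0,-0.1,0.06,0,0,0,0,-1,0,0,0,0,0,0,-1,0,0,0,0,0,0,-0.95,0,0,0,0,0,0,0,0,0,0,0],
)

```text
t: 18.88
eef_pos: [547.6, 45.5, 238.7]
orientation: [[-0.125, 0.992, -0.001], [0.992, 0.125, 0.0], [0.0, -0.001, -1.0]]
force: [0.2, 0.2, -2.8]
opening: 0.143
```

```bash
python3 st.py 548 45.5 240 7.2
```

```text
t 18.88 p [547.599  45.49  238.651] yaw_y 7.19 z [-0.001  0.    -1.   ] q [ 0.321  0.469 -0.701  1.766  0.346  1.034 -0.381] F [ 0.194  0.172 -2.838] op 0.143
shift units [-0.002  0.016 -0.054]
az units (and half-turn alt) -0.002606646999987561 35.997393353000014 -36.002606646999986
```

Emit:
move_arm(
  plan=[-1,0,0,0,0,0,0,-1,0,0,0,0,0,0,-1,0,0,0,0,0,0,-1,0,0,0,0,0,0,-1,0,0,0,0,0,0],
)

```text
t: 19.5
eef_pos: [547.5, 45.4, 239.2]
orientation: [[-0.123, 0.899, 0.421], [0.992, 0.111, 0.054], [0.002, 0.425, -0.905]]
force: [1.4, 0.8, -3.3]
opening: 0.138
```

```bash
python3 st.py 548 45.5 205 7.2
```

```text
t 19.5 p [547.526  45.43  239.171] yaw_y 7.04 z [ 0.421  0.054 -0.905] q [ 0.335  0.262 -0.639  2.131  0.547  0.41  -0.592] F [ 1.419  0.812 -3.254] op 0.138
shift units [-0.002 -0.563  1.246]
az units (and half-turn alt) -0.032758673985472345 35.96724132601453 -36.03275867398547
```

```bash
cat > kin.py <<'E'
import numpy as np
from scipy.spatial.transform import Rotation as Ro
from scipy.optimize import least_squares
D=[([1.109,.522,-.036,1.6,.021,1.021,-.113],[238.488,-577.406,230.788],-67.5,[0,0.001,-1]),
([.041,.436,.126,1.757,-.065,.954,-2.297],[552.854,-133.949,231.017],-142.72,[-.001,0,-1]),
([.608,.495,-.668,1.713,.345,1.055,-.045],[554.736,-133.842,239.976],7.45,[0,0,-1]),
([-.272,.552,-.663,1.625,.371,1.095,-1.166],[491.16,351.931,238.59],-7.52,[0,-.001,-1]),
([-.267,.549,-.665,1.626,.37,1.096,-1.165],[491.06,350.38,240.02],-7.55,[0,0,-1]),
([.321,.469,-.701,1.766,.346,1.034,-.381],[547.6,45.49,238.65],7.19,[-.001,0,-1]),
([.335,.262,-.639,2.131,.547,.41,-.592],[547.526,45.43,239.171],7.04,[.421,.054,-.905])]
def Rm(q7yaw,z):
    z=np.array(z,float);z/=np.linalg.norm(z);a=np.radians(q7yaw)
    y=np.array([np.cos(a),np.sin(a),0]);y[2]=-(y@z)/z[2];y/=np.linalg.norm(y)
    return np.stack([np.cross(y,z),y,z],1)
def fk(q,L,s,off):
    h,a,b,c,e1,e2,y0=L; E=lambda ax,t:Ro.from_rotvec(np.eye(3)[ax]*t).as_matrix()
    p=np.array([0,0,h]);R=E(2,s[0]*q[0]+off[0])
    R=R@E(1,q[1]); p=p+R@[e1,y0,a]
    R=R@E(2,s[1]*q[2]+off[1])@E(1,q[3]); p=p+R@[e2,0,b]
    R=R@E(2,s[2]*q[4]+off[2])@E(1,q[5]); p=p+R@[0,0,c]
    R=R@E(2,s[3]*q[6]+off[3]); return p,R
def fit():
    import itertools;best=None
    for s in itertools.product([1,-1],repeat=4):
      for o7 in (0,np.pi/2,-np.pi/2,np.pi):
        def f(x):
            r=[]
            for q,p,y,z in D:
                P,R=fk(q,x[:7]*1000,s,x[7:]); r+=list((P-p)/1000)+list((R-Rm(y,z)).ravel()*.3)
            return np.array(r)
        r=least_squares(f,np.r_[.35,.45,.4,.25,0,0,0,0,0,0,o7])
        if best is None or r.cost<best[0]: best=(r.cost,s,r.x,np.abs(f(r.x)).max())
    return best
if __name__=='__main__':
    np.set_printoptions(precision=3,suppress=True);b=fit();print(b);np.savez('kin.npz',s=b[1],x=b[2])
E
python3 kin.py
```

```text
(np.float64(0.00019626622112769502), (-1, -1, -1, -1), array([ 0.319,  0.539,  0.423,  0.336,  0.002,  0.004, -0.021, -0.053,
       -0.011,  0.005,  1.506]), np.float64(0.008459480012900769))
```

```bash
cat > ik.py <<'E'
from kin import *
k=np.load('kin.npz');S,X=k['s'],k['x'];L=X[:7]*1000;OFF=X[7:]
lo=np.array([-2.91,-.3,-1.5,.17,-1.26,.16,-2.52]);hi=np.array([2.91,2.13,1.42,2.43,4.41,1.93,2.52])
def pose(beta,th,lipxy,lipz):
    a=np.radians(beta);t=np.radians(th);y=np.array([np.cos(a),np.sin(a),0]);Z=np.array([0,0,1.])
    R=np.stack([np.cross(y,-Z),y,-Z],1)@Ro.from_rotvec([-t,0,0]).as_matrix()
    bx,bz=R[:,1],-R[:,2]
    lip_from_tcp=bz*16-92*bx-87*bz
    return np.r_[lipxy,lipz]-lip_from_tcp,R
def ik(p,R,q0):
    f=lambda q:np.r_[(fk(q,L,S,OFF)[0]-p)/100,(fk(q,L,S,OFF)[1]-R).ravel()*2,(q-q0)*.001]
    r=least_squares(f,np.clip(q0,lo+.07,hi-.07),bounds=(lo+.06,hi-.06));P,RR=fk(r.x,L,S,OFF);return r.x,np.linalg.norm(P-p),np.degrees(np.arccos(np.clip((np.trace(RR.T@R)-1)/2,-1,1)))
if __name__=='__main__':
    np.set_printoptions(precision=2,suppress=True)
    q0=np.array([.335,.262,-.639,2.131,.547,.41,-.592])
    for beta in (7,30,60,90,120,-30,-60,-90,180):
        for lz in (90,130):
            for off in (0,70):
                u=np.array([533,43.6])+off*np.array([1,.1]);best=None
                for qs in (q0,q0*[1,1,-1,1,-1,1,1],q0+[0,0,0,0,0,.5,0],q0+[0,0,0,0,1.2,.5,-.8],q0+[0,0,0,0,-1.2,.5,.8]):
                    r=ik(*pose(beta,65,u,lz),qs)
                    if best is None or r[1]+5*r[2]<best[1]+5*best[2]:best=r
                print(beta,lz,off,best)
E
python3 ik.py
```

```text
7 90 0 (array([ 0.93,  0.78, -1.44,  2.37,  2.16,  0.74, -1.86]), np.float64(76.19806134500041), np.float64(16.852552770685772))
7 90 70 (array([ 0.81,  1.04, -1.44,  2.37,  2.4 ,  1.06, -1.9 ]), np.float64(49.06983172953581), np.float64(8.713905885310158))
7 130 0 (array([ 0.99,  0.57, -1.44,  2.37,  2.13,  0.58, -1.95]), np.float64(67.07780440172158), np.float64(15.336465515471618))
7 130 70 (array([ 0.84,  0.85, -1.44,  2.37,  2.34,  0.93, -1.98]), np.float64(41.216060804284986), np.float64(7.943950390952517))
30 90 0 (array([ 1.31,  1.2 , -1.44,  2.37,  2.46,  0.27, -1.3 ]), np.float64(35.97492477624475), np.float64(8.36454827398488))
30 90 70 (array([ 1.16,  1.25, -1.44,  2.37,  2.67,  0.53, -1.52]), np.float64(9.820299961994317), np.float64(2.041922411630197))
30 130 0 (array([ 1.3 ,  1.01, -1.44,  2.37,  2.71,  0.22, -1.7 ]), np.float64(37.58935654053275), np.float64(6.860713638128041))
30 130 70 (array([ 1.17,  1.08, -1.44,  2.37,  2.75,  0.45, -1.73]), np.float64(6.916677656005836), np.float64(1.479319325373488))
60 90 0 (array([ 1.33,  1.22, -1.35,  2.17,  0.07,  0.31,  1.3
[... 3082 characters left out ...]
loat64(1.4183953086968166e-05))
-90 130 70 (array([-1.26,  1.24,  1.27,  1.51, -0.02,  1.28, -1.78]), np.float64(4.1505056160804126e-05), np.float64(1.5177012312529227e-05))
180 90 0 (array([ 0.27,  1.08, -0.81,  1.23,  0.25,  1.87,  2.46]), np.float64(51.89344814972345), np.float64(15.597385249303851))
180 90 70 (array([ 0.23,  1.11, -0.8 ,  1.09,  0.26,  1.87,  2.46]), np.float64(66.23571546874601), np.float64(21.260177518388325))
180 130 0 (array([ 0.28,  1.02, -0.81,  1.25,  0.21,  1.87,  2.46]), np.float64(58.5257603985458), np.float64(17.419307458604827))
180 130 70 (array([ 0.24,  1.05, -0.8 ,  1.11,  0.23,  1.87,  2.46]), np.float64(71.86940182362957), np.float64(22.975782363727053))
```

Emit:
move_arm(
  plan=[1,0,0,0,0,0,0,1,0,0,0,0,0,0,1,0,0,0,0,0,0,1,0,0,0,0,0,0,1,0,0,0,0,0,0],
)

```text
t: 20.12
eef_pos: [547.8, 45.5, 239.1]
orientation: [[-0.123, 0.992, -0.003], [0.992, 0.123, -0.0], [0.0, -0.003, -1.0]]
force: [-0.9, 0.2, -2.5]
opening: 0.144
```

Emit:
move_arm(
  plan=[0,0,-1,0,0,-0.5,0,0,0,-1,0,0,-0.5,0,0,0,-1,0,0,0,0,0,0,-1,0,0,0,0,0,0,-1,0,0,0,0],
)

```text
t: 20.75
eef_pos: [547.8, 45.5, 263.9]
orientation: [[-0.533, 0.846, -0.0], [0.846, 0.533, -0.0], [0.0, -0.0, -1.0]]
force: [-0.3, -0.6, -3.2]
opening: 0.14
```

Emit:
move_arm(
  plan=[0,0,-1,0,0,0,0,0,0,-1,0,0,0,0,0,0,-1,0,0,0,0,0,0,-1,0,0,0,0,0,0,-1,0,0,0,0],
)

```text
t: 21.38
eef_pos: [547.8, 45.5, 263.9]
orientation: [[-0.841, 0.541, -0.0], [0.541, 0.841, -0.0], [0.0, -0.0, -1.0]]
force: [0.2, -0.4, -2.5]
opening: 0.143
```

Emit:
move_arm(
  plan=[0,0,-1,0,0,0,0,0,0,-1,0,0,0,0,0,0,-1,0,0,0,0,0,0,-1,0,0,0,0,0,0,-1,0,0,0,0],
)

```text
t: 22.0
eef_pos: [547.8, 45.5, 263.9]
orientation: [[-0.991, 0.135, -0.0], [0.135, 0.991, -0.0], [0.0, -0.0, -1.0]]
force: [-0.5, -0.6, -3.4]
opening: 0.143
```

Emit:
move_arm(
  plan=[0,0,-1,0,0,0,0,0,0,-1,0,0,0,0,0,0,-1,0,0,0,0,0,0,0,0,0,0,0],
)

```text
t: 22.5
eef_pos: [547.8, 45.4, 263.9]
orientation: [[-0.992, -0.123, -0.001], [-0.123, 0.992, 0.0], [0.001, 0.0, -1.0]]
force: [-0.2, -0.4, -3.1]
opening: 0.141
```

```bash
python3 st.py 532.5 47.6 250 97.2
```

```text
t 22.5 p [547.815  45.43  263.872] yaw_y 97.08 z [-0.001  0.    -1.   ] q [ 0.56   0.566 -1.089  1.725  0.538  1.186  1.018] F [-0.248 -0.384 -3.078] op 0.141
shift units [0.597 0.162 0.555]
az units (and half-turn alt) -0.023338665611208852 35.976661334388794 -36.023338665611206
```

Emit:
move_arm(
  plan=[-1,0,0,0.6,0.16,0.5,0,-1,0,0,0,0,0,0,-1,0,0,0,0,0,0,-1,0,0,0,0,0,0,-1,0,0,0,0,0,0],
)

```text
t: 23.12
eef_pos: [532.7, 47.3, 251.7]
orientation: [[-0.993, -0.109, -0.053], [-0.122, 0.899, 0.421], [0.001, 0.425, -0.905]]
force: [0.0, -0.0, -3.2]
opening: 0.146
```

Emit:
move_arm(
  plan=[-1,0,0,0,0,0,0,-1,0,0,0,0,0,0,0,0,0,0,0,0,0],
)

```text
t: 23.5
eef_pos: [532.7, 46.2, 250.6]
orientation: [[-0.993, -0.097, -0.072], [-0.121, 0.813, 0.57], [0.003, 0.574, -0.819]]
force: [-0.1, -0.3, -3.2]
opening: 0.144
```

```bash
python3 st.py 532.5 47.6 205
```

```text
t 23.5 p [532.712  46.237 250.557] yaw_y 96.79 z [-0.072  0.57  -0.819] q [ 0.948  0.844 -1.311  1.738  0.227  1.066  1.371] F [-0.055 -0.308 -3.196] op 0.144
shift units [-0.004 -1.002  1.523]
```

Emit:
move_arm(
  plan=[0,0,0,0,-0.5,0.76,0,0,0,0,0,-0.5,0.76,0,-0.8,0,0,0,0,0,0,-0.8,0,0,0,0,0,0],
)

```text
t: 24.0
eef_pos: [532.1, 49.5, 205.0]
orientation: [[-0.992, -0.092, -0.087], [-0.126, 0.725, 0.677], [0.001, 0.682, -0.731]]
force: [-0.1, -0.2, -2.9]
opening: 0.141
```

```bash
python3 st.py 532.5 47.6 205
```

```text
t 24.0 p [532.086  49.508 205.041] yaw_y 97.22 z [-0.087  0.677 -0.731] q [ 0.974  0.991 -1.301  1.759  0.222  1.006  1.448] F [-0.11  -0.175 -2.924] op 0.141
shift units [-0.007 -0.058 -0.052]
```

Good margins; continue to about 67°.

Emit:
move_arm(
  plan=[-0.8,0,0,0,0,0,0,-0.8,0,0,0,0,0,0,-0.8,0,0,0,0,0,0,-0.8,0,0,0,0,0,0,-0.8,0,0,0,0,0,0],
)

```text
t: 24.62
eef_pos: [532.2, 49.5, 204.9]
orientation: [[-0.992, -0.056, -0.113], [-0.126, 0.45, 0.884], [0.001, 0.891, -0.453]]
force: [0.2, -0.2, -1.6]
opening: 0.143
```

Emit:
move_arm(
  plan=[-0.8,0,0,0,0,0,0,0,0,0,0,0,0,0,0,0,0,0,0,0,0,0,0,0,0,0,0,0,0,0,0,0,0,0,0],
)

```text
t: 25.25
eef_pos: [532.5, 48.9, 206.5]
orientation: [[-0.992, -0.05, -0.115], [-0.126, 0.389, 0.913], [-0.0, 0.92, -0.392]]
force: [-0.2, 0.6, -2.9]
opening: 0.142
```

```bash
python3 st.py 532.5 47.6 205;python3 - <<'E'
from h import *
p,d,m=grab('side'); a=cv2.resize(p[130:290,150:330],(540,480),interpolation=cv2.INTER_CUBIC); cv2.imwrite('pics/side2.png',a)
E
```

```text
t 25.25 p [532.509  48.926 206.524] yaw_y 97.28 z [-0.115  0.913 -0.392] q [ 1.071  1.297 -1.373  1.693  0.087  1.083  1.617] F [-0.169  0.616 -2.899] op 0.142
shift units [ 0.007 -0.077 -0.024]
```

View pics/side2.png

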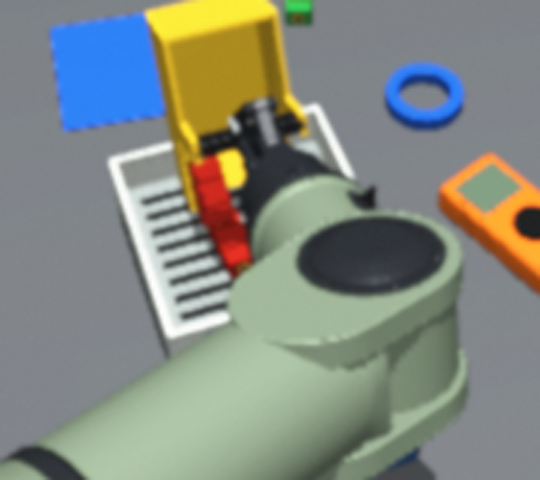

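Emit:
move_arm(
  plan=[0,0,0,0,0.5,-0.04,0,0,0,0,0,0.5,-0.04,0,0,0,0,0,0.5,-0.04,0,0,0,0,0,0.5,-0.04,0,0,0,0,0,0.5,-0.04,0],
)

```text
t: 25.92
eef_pos: [530.0, 68.7, 266.7]
orientation: [[-0.992, -0.049, -0.115], [-0.125, 0.388, 0.913], [-0.0, 0.92, -0.391]]
force: [0.2, 0.1, -1.4]
opening: 0.139
```

Emit:
move_arm(
  plan=[-0.6,0,0,0,0,0,0,0,0,0,0,0,0,0,0,0,0,0,0,0,0,0,0,0,0,0,0,0],
)

```text
t: 26.42
eef_pos: [530.0, 68.5, 265.7]
orientation: [[-0.992, -0.043, -0.118], [-0.125, 0.339, 0.932], [0.0, 0.94, -0.342]]
force: [0.2, 0.5, -1.5]
opening: 0.138
```

```bash
python3 st.py 532.5 47.6 205;python3 - <<'E'
from h import *
p,d,m=grab('side'); a=cv2.resize(p[130:290,150:330],(540,480),interpolation=cv2.INTER_CUBIC); cv2.imwrite('pics/side3.png',a)
E
```

```text
t 26.43 p [530.011  68.451 265.717] yaw_y 97.18 z [-0.118  0.932 -0.342] q [ 1.072  1.248 -1.425  1.704 -0.004  1.084  1.593] F [ 0.183  0.508 -1.492] op 0.138
shift units [ 0.005 -2.57   0.041]
```

View pics/side3.png

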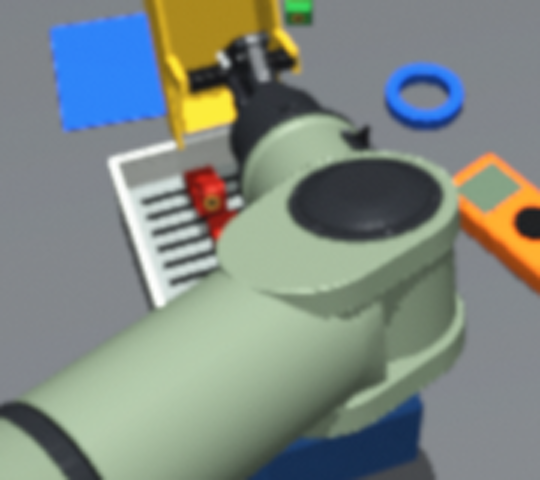

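Emit:
move_arm(
  plan=[1,0,0,0,0,0,0,1,0,0,0,0,0,0,1,0,0,0,0,0,0,1,0,0,0,0,0,0,1,0,0,0,0,0,0],
)

```text
t: 27.1
eef_pos: [529.9, 68.5, 266.0]
orientation: [[-0.992, -0.089, -0.088], [-0.125, 0.704, 0.699], [-0.0, 0.705, -0.709]]
force: [0.4, -0.2, -2.5]
opening: 0.143
```

Emit:
move_arm(
  plan=[1,0,0,0,0,0,0,1,0,0,0,0,0,0,1,0,0,0,0,0,0,1,0,0,0,0,0,0,1,0,0,0,0,0,0],
)

```text
t: 27.72
eef_pos: [529.8, 68.6, 266.1]
orientation: [[-0.992, -0.118, -0.042], [-0.125, 0.933, 0.337], [-0.0, 0.339, -0.941]]
force: [0.2, 0.2, -2.4]
opening: 0.143
```

Emit:
move_arm(
  plan=[1,0,0,0,0,0,0,1,0,0,0,0,0,0,1,0,0,0,0,0,0,1,0,0,0,0,0,0,0,0,1,0,0,0,0],
)

```text
t: 28.35
eef_pos: [529.5, 70.4, 266.4]
orientation: [[-0.999, -0.04, 0.001], [-0.04, 0.999, -0.001], [-0.001, -0.001, -1.0]]
force: [0.3, -0.4, -1.8]
opening: 0.145
```

Emit:
move_arm(
  plan=[0,0,1,0,0,0,0,0,0,1,0,0,0,0,0,0,1,0,0,0,0,0,0,1,0,0,0,0,0,0,1,0,0,0,0],
)

```text
t: 28.98
eef_pos: [529.7, 68.9, 265.9]
orientation: [[-0.921, 0.39, -0.0], [0.39, 0.921, 0.0], [0.0, 0.0, -1.0]]
force: [-0.4, -0.7, -2.3]
opening: 0.141
```

Emit:
move_arm(
  plan=[0,0,1,0,0,0,0,0,0,1,0,0,0,0,0,0,1,0,0,0,0,0,0,1,0,0,0,0,0,0,1,0,0,0,0],
)

```text
t: 29.6
eef_pos: [529.6, 68.9, 265.9]
orientation: [[-0.67, 0.742, -0.0], [0.742, 0.67, 0.0], [0.0, 0.0, -1.0]]
force: [-0.7, -0.3, -3.0]
opening: 0.14
```

Emit:
move_arm(
  plan=[0,0,1,0,0,0,0,0,0,1,0,0,0,0,0,0,1,0,0,0,0,0,0,1,0,0,0,0,0,0,1,0,0,0,0],
)

```text
t: 30.22
eef_pos: [529.7, 68.9, 265.9]
orientation: [[-0.293, 0.956, -0.0], [0.956, 0.293, 0.0], [0.0, -0.0, -1.0]]
force: [-0.2, 0.0, -1.8]
opening: 0.14
```

Emit:
move_arm(
  plan=[0,0,1,0,0,0,0,0,0,1,0,0,0,0,0,0,1,0,0,0,0,0,0,0.3,0,0,0,0],
)

```text
t: 30.72
eef_pos: [529.7, 68.9, 265.9]
orientation: [[-0.012, 1.0, -0.0], [1.0, 0.012, 0.0], [0.0, -0.0, -1.0]]
force: [-0.3, -0.5, -1.8]
opening: 0.141
```

```bash
python3 st.py 482.4 347.6 255 0
```

```text
t 30.73 p [529.719  68.87  265.892] yaw_y 0.68 z [-0.  0. -1.] q [ 0.27   0.405 -0.678  1.773  0.286  1.064 -0.497] F [-0.259 -0.534 -1.778] op 0.141
shift units [11.171 -1.76   0.438]
az units (and half-turn alt) 0.13635102880605246 36.136351028806054 -35.863648971193946
```

Emit:
move_arm(
  plan=[0,0,0,0.93,-0.15,0,0,0,0,0,0.93,-0.15,0,0,0,0,0,0.93,-0.15,0,0,0,0,0,0.93,-0.15,0,0,0,0,0,0.93,-0.15,0,0],
)

```text
t: 31.35
eef_pos: [509.5, 185.4, 265.8]
orientation: [[-0.014, 1.0, -0.0], [1.0, 0.014, 0.0], [0.0, -0.0, -1.0]]
force: [-0.4, 0.4, -2.0]
opening: 0.142
```

Emit:
move_arm(
  plan=[0,0,0,0.93,-0.15,0,0,0,0,0,0.93,-0.15,0,0,0,0,0,0.93,-0.15,0,0,0,0,0,0.93,-0.15,0,0,0,0,0,0.93,-0.15,0,0],
)

```text
t: 31.98
eef_pos: [489.3, 301.4, 265.8]
orientation: [[-0.014, 1.0, -0.0], [1.0, 0.014, 0.0], [0.0, -0.0, -1.0]]
force: [0.5, -1.1, -1.7]
opening: 0.141
```

Emit:
move_arm(
  plan=[0,0,0,0.93,-0.15,0,0,0,0,0,0.93,-0.15,0,0,0,0,0,0,0,1,0,0,0,0,0,0,1,0,0,0,0,0,0,1,0],
)

```text
t: 32.6
eef_pos: [481.3, 347.0, 190.1]
orientation: [[-0.014, 1.0, -0.0], [1.0, 0.014, 0.0], [0.0, -0.0, -1.0]]
force: [0.7, -0.6, -1.8]
opening: 0.139
```

Emit:
move_arm(
  plan=[0,0,0,0,0,1,0,0,0,0,0,0,1,0,0,0,0,0,0,0.5,0,0,0,0,0,0,0,0],
)

```text
t: 33.1
eef_pos: [481.3, 346.9, 128.0]
orientation: [[-0.013, 1.0, -0.001], [1.0, 0.013, -0.0], [-0.0, -0.001, -1.0]]
force: [-0.6, 0.4, -1.1]
opening: 0.142
```

```bash
python3 st.py 482.4 347.6 97.5 0
```

```text
t 33.1 p [481.31  346.881 127.995] yaw_y 0.74 z [-0.001 -0.    -1.   ] q [-0.295  0.669 -0.63   1.751  0.49   0.886 -1.128] F [-0.619  0.355 -1.085] op 0.142
shift units [0.029 0.045 1.22 ]
az units (and half-turn alt) 0.1473388980317111 36.14733889803171 -35.85266110196829
```

Emit:
move_arm(
  plan=[0,0,0,0,0,0.6,0,0,0,0,0,0,0.4,0,0,0,0,0,0,0.2,0,0,0,0,0,0,0.05,0,0,0,0,0,0,0,0],
)

```text
t: 33.72
eef_pos: [481.7, 347.0, 97.3]
orientation: [[-0.012, 1.0, 0.0], [1.0, 0.012, 0.0], [0.0, 0.0, -1.0]]
force: [0.4, 0.3, -1.5]
opening: 0.137
```

Emit:
move_arm(
  plan=[0,0,0,0,0,0,30,0,0,0,0,0,0,85,0,0,0,0,0,0,85,0,0,0,0,0,0,85,0,0,0,0,0,0,85],
)

```text
t: 34.35
eef_pos: [481.7, 346.9, 97.1]
orientation: [[-0.012, 1.0, 0.0], [1.0, 0.012, 0.0], [0.0, 0.0, -1.0]]
force: [0.4, -0.4, -0.6]
opening: 0.994
```

Emit:
move_arm(
  plan=[0,0,0,0,0,-1,85,0,0,0,0,0,-1,85,0,0,0,0,0,-1,85,0,0,0,0,0,-1,85,0,0,0,0,0,-1,85],
)

```text
t: 34.98
eef_pos: [481.6, 346.8, 222.9]
orientation: [[-0.012, 1.0, 0.0], [1.0, 0.012, 0.0], [0.0, 0.0, -1.0]]
force: [0.4, -0.3, -1.0]
opening: 0.993
```

```bash
python3 st.py 578.2 -372.6 240 87.5
python3 - <<'E'
from h import *
p,d,m=grab('top'); np.savez('top2.npz',p=p,d=d,m=m);cv2.imwrite('pics/top2.png',cv2.resize(p[150:300,80:460],(760,300)))
import loc;loc.run(p,d,m)
p,d,m=grab('wrist');cv2.imwrite('pics/w2.png',p)
E
```

```text
t 34.98 p [481.562 346.818 222.92 ] yaw_y 0.7 z [ 0.  0. -1.] q [-0.252  0.557 -0.689  1.67   0.396  1.058 -1.052] F [ 0.427 -0.299 -0.96 ] op 0.993
shift units [-28.822   3.514  -0.683]
az units (and half-turn alt) -17.3602699281872 18.6397300718128 -53.3602699281872
red [401. 204.] 201 (array([ 578.1, -372. ]), array([29. , 56.1]), 89.2) z [25.461 29.184 32.495]
red [249. 227.] 377 (array([507.1,  66.1]), array([ 31.8, 120.3]), 13.0) z [73.629 79.373 98.726]
red [409. 239.] 206 (array([ 474.7, -391.5]), array([28. , 58.1]), 86.2) z [24.31  28.724 32.575]
yellow [268. 128.] 525 (array([795.7,  34.2]), array([ 65.8, 141. ]), 28.0) z [31.915 35.18  39.225] mean [802.194  17.452  35.354]
yellow [484. 141.] 201 (array([ 755.4, -601.5]), array([140.3,  13.6]), 29.1) z [57.387 60.805 64.689] mean [ 755.151 -601.652   60.8  ]
yellow [155. 231.] 1787 (array([479.7, 345.3]), array([174.2, 101.9]), 0.3) z [ 4.427 10.596 80.483] mean [496.869 345.008  26.981]
pad [171. 226.] 988 (array([482.4, 346.1]), array([223., 158.]), 1.4) z [-0.769  3.294  7.426] mean [511.101 303.46    3.396]
pod [320. 
[... 488 characters left out ...]
891] mean [ 554.018 -132.922  105.61 ]
rim [259. 218.] 603 (array([532.9,  43.8]), array([210.3, 210.1]), 7.1) z [90.042 95.282 98.924] mean [531.683  41.952  95.074]
trayall [481. 137.] 1309 (array([ 790.8, -613.1]), array([199.7, 110.4]), 31.4) z [41.42  55.213 63.434] mean [ 768.564 -597.834   54.075]
trayall [268. 126.] 105 (array([804.5,  16.2]), array([35.4, 36.8]), 89.6) z [40.237 42.372 44.853] mean [803.697  15.868  42.376]
trayall [278. 216.] 8417 (array([541.2, -23.3]), array([210.3, 345.2]), 7.1) z [47.639 54.543 99.4  ] mean [539.487  -9.612  70.8  ]
mat [416. 198.] 30115 (array([ 615., -425.]), array([570., 550.]), 0.0) z [-3.411  0.492  4.885] mean [ 599.105 -424.966    0.593]
```

View pics/top2.png

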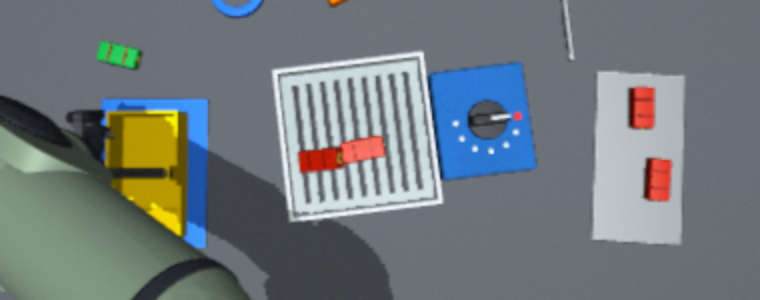

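Emit:
move_arm(
  plan=[0,0,0,-0.96,0.12,-0.68,60,0,0,0,-0.96,0.12,0,60,0,0,0,-0.96,0.12,0,60,0,0,0,-0.96,0.12,0,60,0,0,0,-0.96,0.12,0,60],
  newtons=60,
)

```text
t: 35.7
eef_pos: [498.0, 226.1, 238.5]
orientation: [[-0.012, 1.0, -0.001], [1.0, 0.012, -0.0], [-0.0, -0.001, -1.0]]
force: [0.4, 0.3, -0.5]
opening: 0.702
```

Emit:
move_arm(
  plan=[0,0,0,-0.96,0.12,0,60,0,0,0,-0.96,0.12,0,60,0,0,0,-0.96,0.12,0,60,0,0,0,-0.96,0.12,0,60,0,0,0,-0.96,0.12,0,60],
)

```text
t: 36.33
eef_pos: [514.4, 106.4, 238.6]
orientation: [[-0.012, 1.0, -0.0], [1.0, 0.012, -0.0], [-0.0, -0.0, -1.0]]
force: [-0.6, -0.6, 0.3]
opening: 0.702
```

Emit:
move_arm(
  plan=[0,0,0,-0.96,0.12,0,60,0,0,0,-0.96,0.12,0,60,0,0,0,-0.96,0.12,0,60,0,0,0,-0.96,0.12,0,60,0,0,0,-0.96,0.12,0,60],
)

```text
t: 36.95
eef_pos: [530.8, -13.4, 238.5]
orientation: [[-0.012, 1.0, -0.001], [1.0, 0.012, 0.0], [0.0, -0.001, -1.0]]
force: [0.3, -0.5, -0.2]
opening: 0.703
```

Emit:
move_arm(
  plan=[0,0,0,-0.96,0.12,0,60,0,0,0,-0.96,0.12,0,60,0,0,0,-0.96,0.12,0,60,0,0,0,-0.96,0.12,0,60,0,0,0,-0.96,0.12,0,60],
)

```text
t: 37.58
eef_pos: [547.3, -133.2, 238.5]
orientation: [[-0.012, 1.0, -0.001], [1.0, 0.012, 0.0], [0.0, -0.001, -1.0]]
force: [-0.2, -0.5, 0.4]
opening: 0.703
```

Emit:
move_arm(
  plan=[0,0,0,-0.96,0.12,0,60,0,0,0,-0.96,0.12,0,60,0,0,0,-0.96,0.12,0,60,0,0,0,-0.96,0.12,0,60,0,0,0,-0.96,0.12,0,60],
)

```text
t: 38.2
eef_pos: [563.7, -253.0, 238.4]
orientation: [[-0.012, 1.0, -0.001], [1.0, 0.012, 0.0], [0.0, -0.001, -1.0]]
force: [-0.3, 0.6, 1.4]
opening: 0.7
```

Emit:
move_arm(
  plan=[0,0,0,-0.96,0.12,0,60,0,0,0,-0.96,0.12,0,60,0,0,0,-0.96,0.12,0,60,0,0,0,-0.96,0.12,0,60,0,0,0,-0.96,0.12,0,60],
)

```text
t: 38.83
eef_pos: [580.3, -373.1, 238.6]
orientation: [[-0.012, 1.0, -0.0], [1.0, 0.012, 0.0], [0.0, -0.0, -1.0]]
force: [-0.2, -0.0, -0.5]
opening: 0.707
```

Emit:
move_arm(
  plan=[0,0,1,0,0,0,60,0,0,1,0,0,0,60,0,0,1,0,0,0,60,0,0,1,0,0,0,60,0,0,1,0,0,0,60],
)

```text
t: 39.45
eef_pos: [580.3, -372.3, 238.6]
orientation: [[0.414, 0.91, -0.001], [0.91, -0.414, 0.0], [-0.0, -0.001, -1.0]]
force: [-0.5, 0.3, -0.1]
opening: 0.701
```

Emit:
move_arm(
  plan=[0,0,1,0,0,0,60,0,0,1,0,0,0,60,0,0,1,0,0,0,60,0,0,1,0,0,0,60,0,0,1,0,0,0,60],
)

```text
t: 40.08
eef_pos: [580.3, -372.3, 238.6]
orientation: [[0.76, 0.65, -0.001], [0.65, -0.76, 0.0], [-0.0, -0.0, -1.0]]
force: [0.2, 0.8, 0.1]
opening: 0.704
```

Emit:
move_arm(
  plan=[0,0,1,0,0,0,60,0,0,1,0,0,0,60,0,0,1,0,0,0,60,0,0,1,0,0,0,60,0,0,1,0,0,0,60],
)

```text
t: 40.7
eef_pos: [580.3, -372.3, 238.5]
orientation: [[0.963, 0.268, -0.001], [0.268, -0.963, 0.0], [-0.001, -0.0, -1.0]]
force: [-0.4, 0.1, 0.1]
opening: 0.701
```

Emit:
move_arm(
  plan=[0,0,1,0,0,0,60,0,0,1,0,0,0,60,0,0,1,0,0,0,60,0,0,0.4,0,0,0,60,0,0,0,0,0,0,60],
)

```text
t: 41.32
eef_pos: [580.3, -372.0, 238.8]
orientation: [[1.0, -0.022, -0.0], [-0.022, -1.0, 0.0], [-0.0, -0.0, -1.0]]
force: [0.7, -0.3, -0.4]
opening: 0.704
```

```bash
cat > wl.py <<'E'
from h import *
p,d,m=grab('wrist');W=cloud('wrist',p,d,m);h=cv2.cvtColor(p,cv2.COLOR_BGR2HSV);H,S,V=cv2.split(h)
k=(((H<8)|(H>172))&(S>130)&(V>60)&(d>0)&(W[...,2]>0)&(W[...,2]<130)&(abs(W[...,1])<480)).astype(np.uint8)
n,L,st,c=cv2.connectedComponentsWithStats(k)
for i in range(1,n):
    if st[i,4]>150:
        P=W[L==i];zt=np.percentile(P[:,2],90);P=P[P[:,2]>zt-5];print(c[i].round(),st[i,4],rect(P),'ztop',round(zt,1))
E
python3 st.py 578.2 -372.4 8 -91;python3 wl.py
```

```text
t 41.33 p [ 580.324 -372.046  238.829] yaw_y -91.24 z [-0.  0. -1.] q [ 0.593  0.626 -0.181  1.395  0.117  1.132 -1.196] F [ 0.681 -0.269 -0.388] op 0.704
shift units [-0.081  0.016  9.233]
az units (and half-turn alt) -0.04837850180099963 35.951621498199 -36.048378501801
[257. 166.] 1061 (array([ 579.9, -373.4]), array([27.9, 57.4]), 88.3) ztop 30.1
[  5. 222.] 194 (array([515.2,  12. ]), array([19.2, 38.2]), 64.9) ztop 76.8
[273. 242.] 870 (array([ 475.8, -392.9]), array([28. , 57.6]), 84.6) ztop 30.2
```

Emit:
move_arm(
  plan=[0,0,0,-0.02,0.02,0.95,60,0,0,0,0,0,0.95,60,0,0,0,0,0,0.95,60,0,0,0,0,0,0.95,60,0,0,0,0,0,0.95,60],
)

```text
t: 42.0
eef_pos: [579.8, -372.5, 119.5]
orientation: [[1.0, -0.021, 0.0], [-0.021, -1.0, 0.0], [0.0, -0.0, -1.0]]
force: [-0.2, -0.3, 0.3]
opening: 0.7
```

Emit:
move_arm(
  plan=[0,0,0,0,0,0.95,60,0,0,0,0,0,0.95,60,0,0,0,0,0,0.95,60,0,0,0,0,0,0.95,60,0,0,0,0,0,0.68,60],
)

```text
t: 42.62
eef_pos: [579.6, -372.3, 6.9]
orientation: [[1.0, -0.022, -0.001], [-0.022, -1.0, 0.0], [-0.001, -0.0, -1.0]]
force: [-1.3, 0.6, -0.2]
opening: 0.7
```

Emit:
move_arm(
  plan=[0,0,0,0,0,0,0,0,0,0,0,0,0,0,0,0,0,0,0,0,0,0,0,0,0,0,0,0,0,0,0,0,0,0,0],
)

```text
t: 43.25
eef_pos: [580.1, -372.7, 8.9]
orientation: [[1.0, -0.023, 0.001], [-0.023, -1.0, -0.0], [0.001, 0.0, -1.0]]
force: [-1.8, 0.4, 7.6]
opening: 0.335
```

Emit:
move_arm(
  plan=[0,0,0,0,0,-0.9,0,0,0,0,0,0,-0.9,0,0,0,0,0,0,-0.9,0,0,0,0,0,0,-0.9,0,0,0,0,0,0,-0.9,0],
)

```text
t: 43.88
eef_pos: [580.0, -372.6, 123.1]
orientation: [[1.0, -0.023, 0.001], [-0.023, -1.0, -0.001], [0.001, 0.0, -1.0]]
force: [0.4, 0.3, 0.3]
opening: 0.339
```

Emit:
move_arm(
  plan=[0,0,0,0,0,-0.9,0,0,0,0,0,0,-0.9,0,0,0,0,0,0,0,0,0,0,0,0,0,0,0,0,0,0,0,0,0,0],
)

```text
t: 44.5
eef_pos: [579.5, -372.3, 165.2]
orientation: [[1.0, -0.023, -0.001], [-0.023, -1.0, 0.001], [-0.001, -0.001, -1.0]]
force: [-0.3, 0.6, -1.0]
opening: 0.343
```

```bash
python3 st.py 583.9 -0.4 180 -83
```

```text
t 44.5 p [ 579.514 -372.268  165.198] yaw_y -91.3 z [-0.001  0.001 -1.   ] q [ 0.593  0.695 -0.177  1.466  0.135  0.994 -1.211] F [-0.303  0.578 -0.961] op 0.343
shift units [ -0.162 -14.875  -0.584]
az units (and half-turn alt) -1.659840016845942 34.34015998315406 -37.65984001684594
```

Emit:
move_arm(
  plan=[0,0,0,0,-0.99,-0.6,0,0,0,0,0,-0.99,0,0,0,0,0,0,-0.99,0,0,0,0,0,0,-0.99,0,0,0,0,0,0,-0.99,0,0],
)

```text
t: 45.12
eef_pos: [582.5, -246.4, 180.5]
orientation: [[1.0, -0.022, -0.0], [-0.022, -1.0, 0.0], [-0.0, -0.0, -1.0]]
force: [0.0, 0.6, -0.7]
opening: 0.339
```

Emit:
move_arm(
  plan=[0,0,0,0,-0.99,0,0,0,0,0,0,-0.99,0,0,0,0,0,0,-0.99,0,0,0,0,0,0,-0.99,0,0,0,0,0,0,-0.99,0,0],
)

```text
t: 45.75
eef_pos: [585.0, -122.8, 180.5]
orientation: [[1.0, -0.022, -0.0], [-0.022, -1.0, 0.0], [-0.0, -0.0, -1.0]]
force: [0.4, -0.3, -0.5]
opening: 0.337
```

Emit:
move_arm(
  plan=[0,0,0,0,-0.99,0,0,0,0,0,0,-0.99,0,0,0,0,0,0,-0.99,0,0,0,0,0,0,-0.99,0,0,0,0,0,0,-0.99,0,0],
)

```text
t: 46.38
eef_pos: [587.6, 0.7, 180.5]
orientation: [[1.0, -0.022, -0.0], [-0.022, -1.0, 0.0], [-0.0, -0.0, -1.0]]
force: [-0.3, 0.1, -0.4]
opening: 0.334
```

Emit:
move_arm(
  plan=[0,0,-0.8,0,0,0,0,0,0,-0.8,0,0,0,0,0,0,0,0,0,0,0],
)

```text
t: 46.75
eef_pos: [587.7, -0.3, 180.6]
orientation: [[0.993, 0.117, -0.0], [0.117, -0.993, 0.0], [-0.0, -0.0, -1.0]]
force: [0.1, 1.4, -0.2]
opening: 0.335
```

```bash
python3 st.py 583.9 -0.4 58 -83
```

```text
t 46.75 p [587.723  -0.33  180.583] yaw_y -83.27 z [-0.  0. -1.] q [ 0.082  0.53  -0.258  1.741  0.166  0.892 -1.7  ] F [ 0.079  1.374 -0.221] op 0.335
shift units [-0.15  -0.014  4.903]
az units (and half-turn alt) -0.05426000806986053 35.94573999193014 -36.05426000806986
```

Emit:
move_arm(
  plan=[0,0,0,-0.15,0,0.95,0,0,0,0,0,0,0.95,0,0,0,0,0,0,0.95,0,0,0,0,0,0,0.95,0,0,0,0,0,0,0.7,0],
)

```text
t: 47.38
eef_pos: [584.1, -1.3, 67.3]
orientation: [[0.993, 0.116, -0.001], [0.116, -0.993, 0.0], [-0.001, -0.0, -1.0]]
force: [-0.6, 0.4, 0.1]
opening: 0.336
```

Emit:
move_arm(
  plan=[0,0,0,0,0,0.35,0,0,0,0,0,0,0,0,0,0,0,0,0,0,46,0,0,0,0,0,0,46,0,0,0,0,0,0,46],
)

```text
t: 48.0
eef_pos: [584.8, -1.8, 60.0]
orientation: [[0.993, 0.116, 0.001], [0.116, -0.993, 0.0], [0.001, 0.0, -1.0]]
force: [0.1, -0.3, -0.7]
opening: 0.54
```

Emit:
move_arm(
  plan=[0,0,0,0,0,-0.9,46,0,0,0,0,0,-0.9,46,0,0,0,0,0,-0.9,46,0,0,0,0,0,-0.9,46,0,0,0,0,0,-0.9,46],
)

```text
t: 48.62
eef_pos: [584.5, -1.8, 173.0]
orientation: [[0.993, 0.117, 0.0], [0.117, -0.993, 0.0], [0.0, -0.0, -1.0]]
force: [-0.3, 0.3, 1.1]
opening: 0.54
```

```bash
python3 loc.py | grep -E 'red|bar|yellow|knobtop'; python3 st.py 475.3 -392 180 -94
```

```text
red [246. 228.] 320 (array([504.1,  78.6]), array([31.6, 94.9]), 13.4) z [74.267 81.888 99.172]
red [409. 239.] 203 (array([ 474.4, -391.8]), array([26.9, 57.9]), 84.4) z [24.166 28.941 33.102]
yellow [268. 127.] 510 (array([795.8,  33.7]), array([ 65.6, 140.4]), 27.9) z [31.731 35.417 39.281] mean [802.262  16.452  35.478]
yellow [484. 142.] 183 (array([ 755.7, -601.6]), array([139.8,  14.6]), 27.4) z [56.66  60.486 64.434] mean [ 753.676 -602.408   60.557]
yellow [154. 236.] 2232 (array([478.3, 345.4]), array([176.3, 102.7]), 0.9) z [ 4.722 12.905 79.923] mean [481.376 349.925  26.562]
bar [144. 236.] 135 (array([480.6, 347.4]), array([13.4, 81. ]), 0.2) z [119.556 122.941 126.231] mean [482.236 351.266 122.83 ]
knobtop [331. 208.] 40 (array([ 556.7, -150.8]), array([13.3, 20.2]), 2.5) z [130.154 135.098 138.257] mean [ 556.608 -149.882  134.53 ]
t 48.67 p [585.728  -1.669 175.811] yaw_y -83.32 z [ 0.004  0.    -1.   ] q [ 0.085  0.531 -0.259  1.754  0.17   0.875 -1.703] F [ 3.331 -1.307  4.564] op 0.536
shift units [-6.203 14.993 -0.186]
az units (and half-turn alt) 2.136437627892678 38.136437627892676 -33.863562372107324
```

Emit:
move_arm(
  plan=[0,0,0,-0.39,0.94,-0.2,60,0,0,0,-0.39,0.94,0,60,0,0,0,-0.39,0.94,0,60,0,0,0,-0.39,0.94,0,60,0,0,0,-0.39,0.94,0,60],
)

```text
t: 49.3
eef_pos: [549.6, -124.9, 177.2]
orientation: [[0.993, 0.117, 0.0], [0.117, -0.993, -0.0], [0.0, 0.0, -1.0]]
force: [0.2, -0.2, -0.5]
opening: 0.698
```

Emit:
move_arm(
  plan=[0,0,0,-0.39,0.94,0,60,0,0,0,-0.39,0.94,0,60,0,0,0,-0.39,0.94,0,60,0,0,0,-0.39,0.94,0,60,0,0,0,-0.39,0.94,0,60],
)

```text
t: 49.92
eef_pos: [514.9, -247.3, 177.2]
orientation: [[0.993, 0.116, 0.0], [0.116, -0.993, -0.0], [0.0, 0.0, -1.0]]
force: [0.9, -1.0, -0.4]
opening: 0.706
```

Emit:
move_arm(
  plan=[0,0,0,-0.39,0.94,0,60,0,0,0,-0.39,0.94,0,60,0,0,0,-0.39,0.94,0,60,0,0,0,-0.39,0.94,0,60,0,0,0,-0.39,0.94,0,60],
)

```text
t: 50.55
eef_pos: [480.1, -369.7, 177.2]
orientation: [[0.993, 0.116, 0.0], [0.116, -0.993, -0.0], [0.0, 0.0, -1.0]]
force: [-0.2, -0.5, 0.1]
opening: 0.706
```

Emit:
move_arm(
  plan=[0,0,0,-0.39,0.94,0,60,0,0,1,0,0,0,60,0,0,1,0,0,0,60,0,0,0,0,0,0,60],
)

```text
t: 51.05
eef_pos: [473.5, -393.3, 177.1]
orientation: [[0.998, -0.057, -0.0], [-0.057, -0.998, -0.0], [-0.0, 0.0, -1.0]]
force: [-0.3, -0.1, 0.9]
opening: 0.7
```

```bash
python3 wl.py; python3 st.py 475.3 -392 8 -94
```

```text
[255. 176.] 1573 (array([ 475.2, -393.5]), array([28.4, 58.3]), 83.9) ztop 30.1
t 51.1 p [ 473.525 -393.291  177.126] yaw_y -93.18 z [-0. -0. -1.] q [ 0.71   0.569 -0.165  1.672  0.113  0.91  -1.126] F [ 0.128 -0.042 -0.621] op 0.7
shift units [ 0.068 -0.056  6.765]
az units (and half-turn alt) 0.16323857711288384 36.163238577112885 -35.836761422887115
```

Emit:
move_arm(
  plan=[0,0,0.5,0.06,0,0.97,60,0,0,0,0,0,0.97,60,0,0,0,0,0,0.97,60,0,0,0,0,0,0.97,60,0,0,0,0,0,0.97,60],
)

```text
t: 51.72
eef_pos: [475.1, -393.4, 55.1]
orientation: [[0.995, -0.099, 0.0], [-0.099, -0.995, 0.0], [0.0, -0.0, -1.0]]
force: [0.4, -0.3, -0.1]
opening: 0.707
```

Emit:
move_arm(
  plan=[0,0,0,0,0,0.97,60,0,0,0,0,0,0.92,60,0,0,0,0,0,0,60,0,0,0,0,0,0,0,0,0,0,0,0,0,0],
)

```text
t: 52.35
eef_pos: [475.5, -393.9, 9.9]
orientation: [[0.995, -0.101, 0.001], [-0.101, -0.995, -0.001], [0.001, 0.001, -1.0]]
force: [0.4, 0.3, 2.2]
opening: 0.339
```

Emit:
move_arm(
  plan=[0,0,0,0,0,0,0,0,0,0,0,0,0,0,0,0,0,0,0,0,0,0,0,0,0,0,0,0,0,0,0,0,0,-0.9,0],
)

```text
t: 52.98
eef_pos: [474.6, -393.1, 31.1]
orientation: [[0.995, -0.101, -0.001], [-0.101, -0.995, 0.001], [-0.001, -0.001, -1.0]]
force: [-0.4, 0.1, -0.3]
opening: 0.336
```

Emit:
move_arm(
  plan=[0,0,0,0,0,-1,0,0,0,0,0,0,-1,0,0,0,0,0,0,-1,0,0,0,0,0,0,-1,0,0,0,0,0,0,-1,0],
)

```text
t: 53.6
eef_pos: [475.1, -393.5, 157.8]
orientation: [[0.995, -0.101, 0.001], [-0.101, -0.995, -0.001], [0.001, 0.001, -1.0]]
force: [0.3, 0.1, -0.3]
opening: 0.336
```

```bash
python3 st.py 572 93.8 195 -83
```

```text
t 53.6 p [ 475.051 -393.546  157.815] yaw_y -95.79 z [ 0.001 -0.001 -1.   ] q [ 0.7    0.593 -0.153  1.685  0.112  0.871 -1.171] F [ 0.253  0.1   -0.259] op 0.336
shift units [  1.894 -19.785  -1.497]
az units (and half-turn alt) -2.5574015639197967 33.4425984360802 -38.5574015639198
```

Emit:
move_arm(
  plan=[0,0,0,0.1,-0.99,-0.8,0,0,0,0,0.1,-0.99,-0.7,0,0,0,0,0.1,-0.99,0,0,0,0,0,0.1,-0.99,0,0,0,0,0,0.1,-0.99,0,0],
)

```text
t: 54.22
eef_pos: [500.2, -270.0, 194.2]
orientation: [[0.995, -0.1, 0.0], [-0.1, -0.995, -0.0], [0.0, 0.0, -1.0]]
force: [0.3, 0.8, -1.5]
opening: 0.338
```

Emit:
move_arm(
  plan=[0,0,0,0.1,-0.99,0,0,0,0,0,0.1,-0.99,0,0,0,0,0,0.1,-0.99,0,0,0,0,0,0.1,-0.99,0,0,0,0,0,0.1,-0.99,0,0],
)

```text
t: 54.85
eef_pos: [525.0, -148.2, 194.1]
orientation: [[0.995, -0.1, 0.0], [-0.1, -0.995, -0.0], [0.0, 0.0, -1.0]]
force: [0.2, 0.1, -0.4]
opening: 0.338
```

Emit:
move_arm(
  plan=[0,0,0,0.1,-0.99,0,0,0,0,0,0.1,-0.99,0,0,0,0,0,0.1,-0.99,0,0,0,0,0,0.1,-0.99,0,0,0,0,0,0.1,-0.99,0,0],
)

```text
t: 55.48
eef_pos: [549.7, -26.3, 194.2]
orientation: [[0.995, -0.1, 0.0], [-0.1, -0.995, -0.0], [0.0, 0.0, -1.0]]
force: [0.1, -0.0, -0.6]
opening: 0.334
```

Emit:
move_arm(
  plan=[0,0,0,0.1,-0.99,0,0,0,0,0,0.1,-0.99,0,0,0,0,0,0.1,-0.99,0,0,0,0,0,0.1,-0.99,0,0,0,0,0,0.1,-0.99,0,0],
)

```text
t: 56.1
eef_pos: [574.5, 95.5, 194.2]
orientation: [[0.995, -0.1, 0.0], [-0.1, -0.995, 0.0], [0.0, -0.0, -1.0]]
force: [-0.4, 0.0, -0.6]
opening: 0.335
```

Emit:
move_arm(
  plan=[0,0,-0.85,0,0,0,0,0,0,-0.85,0,0,0,0,0,0,-0.85,0,0,0,0,0,0,0,0,0,0,0],
)

```text
t: 56.6
eef_pos: [574.5, 94.5, 194.0]
orientation: [[0.993, 0.121, 0.0], [0.121, -0.993, 0.0], [0.0, -0.0, -1.0]]
force: [-0.2, 0.9, -0.3]
opening: 0.335
```

```bash
python3 st.py 572 93.8 60 -83;python3 wl.py
python3 - <<'E'
from h import *
p,d,m=grab('wrist');cv2.imwrite('pics/w3.png',p)
E
```

```text
t 56.6 p [574.46   94.472 193.995] yaw_y -83.03 z [ 0.  0. -1.] q [-0.056  0.508 -0.293  1.743  0.178  0.916 -1.872] F [-0.173  0.931 -0.308] op 0.335
shift units [-0.102  0.015  5.36 ]
az units (and half-turn alt) -0.0068327074743820045 35.99316729252562 -36.00683270747438
[353. 188.] 1985 (array([583.9,  -0.9]), array([59.8, 31.2]), 8.5) ztop 76.8
[320. 241.] 857 (array([518.8,  25.4]), array([29.5, 35.7]), 12.3) ztop 76.8
```

View pics/w3.png

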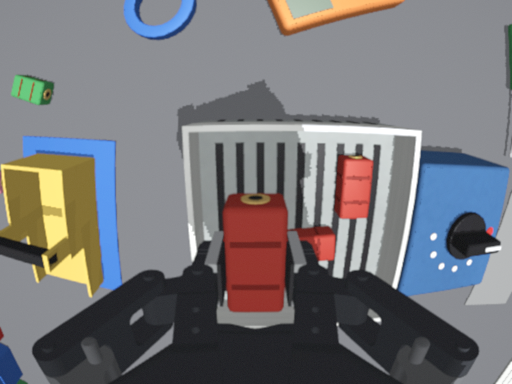

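Emit:
move_arm(
  plan=[0,0,0,0,0,0.95,0,0,0,0,0,0,0.95,0,0,0,0,0,0,0.95,0,0,0,0,0,0,0.95,0,0,0,0,0,0,0.95,0],
)

```text
t: 57.32
eef_pos: [574.8, 94.1, 74.2]
orientation: [[0.993, 0.12, 0.0], [0.12, -0.993, -0.0], [0.0, 0.0, -1.0]]
force: [0.8, 0.4, -0.9]
opening: 0.335
```

Emit:
move_arm(
  plan=[0,0,0,0,0,0.5,0,0,0,0,0,0,0.1,0,0,0,0,0,0,0,46,0,0,0,0,0,0,46,0,0,0,0,0,0,46],
)

```text
t: 57.95
eef_pos: [575.1, 94.0, 60.4]
orientation: [[0.993, 0.121, 0.001], [0.121, -0.993, 0.0], [0.001, -0.0, -1.0]]
force: [0.2, -0.2, -0.3]
opening: 0.539
```

Emit:
move_arm(
  plan=[0,0,0,0,0,-1,46,0,0,0,0,0,-1,46,0,0,0,0,0,-1,46,0,0,0,0,0,-1,46,0,0,0,0,0,-1,46],
)

```text
t: 58.58
eef_pos: [574.8, 93.9, 186.0]
orientation: [[0.993, 0.121, 0.0], [0.121, -0.993, 0.0], [0.0, -0.0, -1.0]]
force: [0.2, 0.9, 0.3]
opening: 0.541
```

```bash
python3 st.py 554.8 -133.9 190 7.2;python3 wl.py
```

```text
t 58.58 p [574.765  93.914 185.984] yaw_y -83.06 z [ 0.  0. -1.] q [-0.055  0.518 -0.293  1.75   0.183  0.9   -1.876] F [0.161 0.896 0.285] op 0.541
shift units [-1.894  8.949 -0.162]
az units (and half-turn alt) -18.05156312664885 17.94843687335115 -54.05156312664885
[254. 188.] 2111 (array([573.8,  94.5]), array([59.3, 29.2]), 7.2) ztop 77.0
[355. 190.] 2116 (array([584.1,  -1.3]), array([59.6, 31. ]), 6.5) ztop 76.8
[327. 239.] 284 (array([529. ,  13.7]), array([27.4, 13.5]), 51.8) ztop 76.4
[257. 259.] 2863 (array([503. ,  81.9]), array([28.7, 24.3]), 8.4) ztop 96.7
```

Emit:
move_arm(
  plan=[0,0,0,-0.19,0.9,-0.2,60,0,0,0,-0.19,0.9,0,60,0,0,0,-0.19,0.9,0,60,0,0,0,-0.19,0.9,0,60,0,0,0,-0.19,0.9,0,60],
)

```text
t: 59.25
eef_pos: [564.7, -21.4, 190.0]
orientation: [[0.993, 0.121, 0.0], [0.121, -0.993, -0.0], [0.0, 0.0, -1.0]]
force: [-0.4, -0.7, -0.3]
opening: 0.7
```

Emit:
move_arm(
  plan=[0,0,0,-0.19,0.9,0,60,0,0,0,-0.19,0.9,0,60,0,0,0,-0.19,0.9,0,60,0,0,0,-0.19,0.9,0,60,0,0,0,-0.19,0.9,0,60],
)

```text
t: 59.88
eef_pos: [554.7, -135.9, 190.0]
orientation: [[0.993, 0.121, 0.0], [0.121, -0.993, -0.0], [0.0, 0.0, -1.0]]
force: [0.2, 0.1, -0.4]
opening: 0.699
```

Emit:
move_arm(
  plan=[0,0,-1,0,0,0,60,0,0,-1,0,0,0,60,0,0,-1,0,0,0,60,0,0,-1,0,0,0,60,0,0,-1,0,0,0,60],
)

```text
t: 60.5
eef_pos: [554.8, -135.2, 190.0]
orientation: [[0.847, 0.531, 0.0], [0.531, -0.847, -0.0], [0.0, 0.0, -1.0]]
force: [0.3, -0.3, -0.1]
opening: 0.701
```

Emit:
move_arm(
  plan=[0,0,-1,0,0,0,60,0,0,-1,0,0,0,60,0,0,-1,0,0,0,60,0,0,-1,0,0,0,60,0,0,-1,0,0,0,60],
)

```text
t: 61.12
eef_pos: [554.8, -135.2, 190.0]
orientation: [[0.543, 0.84, 0.0], [0.84, -0.543, -0.0], [0.0, 0.0, -1.0]]
force: [-0.5, 0.9, -0.4]
opening: 0.708
```

Emit:
move_arm(
  plan=[0,0,-1,0,0,0,60,0,0,-1,0,0,0,60,0,0,-1,0,0,0,60,0,0,-1,0,0,0,60,0,0,-1,0,0,0,60],
)

```text
t: 61.75
eef_pos: [554.8, -135.2, 190.0]
orientation: [[0.137, 0.991, 0.0], [0.991, -0.137, -0.0], [-0.0, 0.0, -1.0]]
force: [1.1, -0.0, 0.2]
opening: 0.702
```

Emit:
move_arm(
  plan=[0,0,-1,0,0,0,60,0,0,-1,0,0,0,60,0,0,-1,0,0,0,60,0,0,0,0,0,0,60],
)

```text
t: 62.25
eef_pos: [554.8, -135.3, 189.9]
orientation: [[-0.12, 0.993, 0.0], [0.993, 0.12, 0.0], [0.0, 0.0, -1.0]]
force: [-0.6, 0.4, -0.4]
opening: 0.703
```

```bash
python3 st.py 554.8 -133.9 114 7.2;python3 - <<'E'
from h import *
import loc
p,d,m=grab('top');cv2.imwrite('pics/top3.png',cv2.resize(p[150:300,80:460],(760,300),interpolation=cv2.INTER_CUBIC));loc.run(p,d,m)
E
```

```text
t 62.25 p [ 554.787 -135.283  189.885] yaw_y 6.91 z [ 0.  0. -1.] q [ 0.592  0.553 -0.646  1.763  0.396  0.959 -0.094] F [-0.575  0.391 -0.357] op 0.703
shift units [0.055 0.007 3.035]
az units (and half-turn alt) -0.058710307156428596 35.94128969284357 -36.05871030715643
red [274. 200.] 201 (array([582.7,  -0.2]), array([58.3, 26.3]), 6.8) z [72.286 76.534 80.188]
red [240. 204.] 209 (array([572.2,  94.5]), array([58.4, 28.4]), 6.9) z [72.126 76.683 80.31 ]
red [249. 227.] 386 (array([507.2,  66.1]), array([ 31.9, 120.5]), 13.0) z [73.281 79.351 98.943]
yellow [268. 128.] 518 (array([795.7,  34.2]), array([ 64.8, 141.2]), 28.2) z [31.344 35.284 38.891] mean [802.186  17.191  35.25 ]
yellow [484. 141.] 201 (array([ 755.4, -600.8]), array([139.7,  14.1]), 27.3) z [56.745 60.922 64.849] mean [ 754.768 -601.763   60.898]
yellow [154. 236.] 2233 (array([478.6, 344.8]), array([176.2, 101.6]), 0.9) z [ 4.796 12.875 79.626] mean [481.401 349.853  26.712]
pad [162. 236.] 1427 (array([482.3, 348.8]), array([220.4, 164.3]), 0.1) z [-1.038  3.383  7.446] mean [481.79  330.334   3.325]
pod [310.
[... 757 characters left out ...]
mean [ 768.965 -595.093   54.497]
trayall [268. 126.] 111 (array([803.8,  16.1]), array([39.4, 35.4]), 0.0) z [40.352 42.02  45.734] mean [804.45   16.254  42.435]
trayall [505. 144.] 30 (array([ 755.5, -674.7]), array([17.4, 39.5]), 62.3) z [40.237 41.34  44.15 ] mean [ 752.187 -672.435   41.56 ]
trayall [269. 217.] 7338 (array([538.7,  -3.2]), array([210.2, 304.8]), 7.1) z [47.632 53.917 98.071] mean [535.961  13.419  68.201]
mat [434. 180.] 20489 (array([ 615.1, -425. ]), array([550. , 569.7]), 90.0) z [-3.484  0.295  4.409] mean [ 653.824 -480.143    0.369]
mat [346. 272.] 510 (array([ 404.5, -216.6]), array([149.5,  58.2]), 3.9) z [-3.332  0.407  4.583] mean [ 376.744 -213.784    0.514]
```

View pics/top3.png

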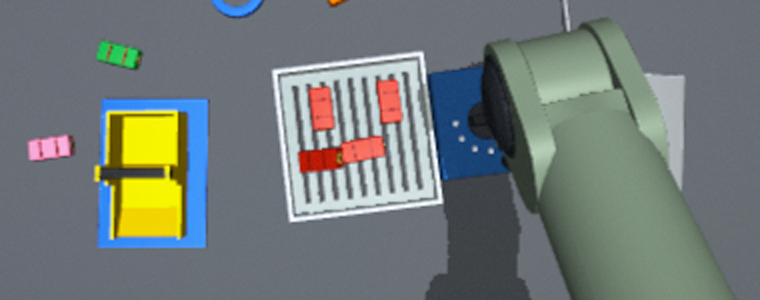

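Emit:
move_arm(
  plan=[0,0,0,0.05,0,0.8,60,0,0,0,0,0,0.8,60,0,0,0,0,0,0.8,60,0,0,0,0,0,0.6,60,0,0,0,0,0,0,60],
)

```text
t: 62.92
eef_pos: [554.2, -133.7, 113.6]
orientation: [[-0.121, 0.993, -0.002], [0.993, 0.121, 0.001], [0.001, -0.002, -1.0]]
force: [-0.5, 0.2, 0.2]
opening: 0.699
```

Emit:
move_arm(
  plan=[0,0,0,0,0,0,0,0,0,0,0,0,0,0,0,0,0,0,0,0,0,0,0,0,0,0,0,0,0,0,0,0,0,0,0],
)

```text
t: 63.55
eef_pos: [555.7, -133.9, 115.7]
orientation: [[-0.121, 0.993, 0.002], [0.993, 0.121, -0.0], [-0.001, 0.002, -1.0]]
force: [4.2, 0.4, 6.0]
opening: 0.149
```

```bash
python3 st.py 554.8 -133.9 114 -82.8
```

```text
t 63.55 p [ 555.706 -133.909  115.653] yaw_y 6.95 z [ 0.002 -0.    -1.   ] q [ 0.549  0.647 -0.593  1.821  0.48   0.819 -0.164] F [4.24  0.396 6.005] op 0.149
shift units [ 0.005 -0.036  0.066]
az units (and half-turn alt) 17.949366444021727 53.949366444021734 -18.050633555978273
```

Emit:
move_arm(
  plan=[0,0,1,0,0,0,0,0,0,1,0,0,0,0,0,0,1,0,0,0,0,0,0,1,0,0,0,0,0,0,1,0,0,0,0],
)

```text
t: 64.18
eef_pos: [556.0, -133.9, 115.7]
orientation: [[0.313, 0.95, 0.003], [0.95, -0.313, -0.0], [0.001, 0.003, -1.0]]
force: [6.2, -0.5, 3.2]
opening: 0.145
```

Emit:
move_arm(
  plan=[0,0,1,0,0,0,0,0,0,1,0,0,0,0,0,0,1,0,0,0,0,0,0,1,0,0,0,0,0,0,1,0,0,0,0],
)

```text
t: 64.8
eef_pos: [556.3, -134.0, 115.7]
orientation: [[0.685, 0.729, 0.004], [0.729, -0.685, -0.0], [0.002, 0.003, -1.0]]
force: [8.0, -1.2, 2.7]
opening: 0.15
```

Emit:
move_arm(
  plan=[0,0,1,0,0,0,0,0,0,1,0,0,0,0,0,0,1,0,0,0,0,0,0,1,0,0,0,0,0,0,1,0,0,0,0],
)

```text
t: 65.42
eef_pos: [556.5, -134.2, 115.7]
orientation: [[0.929, 0.371, 0.004], [0.371, -0.929, -0.0], [0.004, 0.002, -1.0]]
force: [8.5, -2.7, 1.5]
opening: 0.145
```

Emit:
move_arm(
  plan=[0,0,1,0,0,0,0,0,0,1,0,0,0,0,0,0,1,0,0,0,0,0,0,0,0,0,0,0,0,0,0,0,0,0,0],
)

```text
t: 66.05
eef_pos: [556.5, -134.3, 115.7]
orientation: [[0.993, 0.121, 0.004], [0.121, -0.993, -0.001], [0.004, 0.001, -1.0]]
force: [10.2, -3.3, 1.2]
opening: 0.145
```

```bash
python3 st.py 554.8 -133.9 114 -82.8
```

```text
t 66.05 p [ 556.546 -134.333  115.708] yaw_y -83.07 z [ 0.004 -0.001 -1.   ] q [ 0.268  0.589 -0.189  1.835  0.158  0.727 -1.457] F [10.215 -3.269  1.246] op 0.145
shift units [-0.067 -0.026  0.068]
az units (and half-turn alt) -0.05379971693658945 35.94620028306341 -36.05379971693659
```

Release, lift and retreat toward the -y side (x over the pod is clear of objects at this height).

Emit:
move_arm(
  plan=[0,0,0,0,0,0,50,0,0,0,0,0,0,50,0,0,0,0,0,0,50,0,0,0,0,0,0,50,0,0,0,0,0,0,50],
)

```text
t: 66.68
eef_pos: [554.6, -133.9, 114.8]
orientation: [[0.993, 0.121, -0.0], [0.121, -0.993, 0.0], [-0.0, -0.0, -1.0]]
force: [0.2, -0.6, -0.3]
opening: 0.586
```

Emit:
move_arm(
  plan=[0,0,0,0,0,-1,50,0,0,0,0,0,-1,50,0,0,0,0,0,-1,50,0,0,0,0,0,-1,50,0,0,0,0,0,-1,50],
)

```text
t: 67.3
eef_pos: [554.6, -133.9, 240.7]
orientation: [[0.993, 0.121, -0.0], [0.121, -0.993, 0.0], [-0.0, -0.0, -1.0]]
force: [0.1, -0.2, 0.6]
opening: 0.585
```

Emit:
move_arm(
  plan=[0,0,0,0,1,0,50,0,0,0,0,1,0,50,0,0,0,0,1,0,50,0,0,0,0,1,0,50,0,0,0,0,1,0,50],
)

```text
t: 67.92
eef_pos: [569.8, -258.8, 239.8]
orientation: [[0.993, 0.121, -0.0], [0.121, -0.993, 0.0], [-0.0, -0.0, -1.0]]
force: [-0.0, 0.2, -0.9]
opening: 0.584
```

Emit:
move_arm(
  plan=[0,0,0,0,1,0,50,0,0,0,0,1,0,50,0,0,0,0,1,0,50,0,0,0,0,1,0,50,0,0,0,0,1,0,50],
)

```text
t: 68.55
eef_pos: [584.9, -382.8, 239.7]
orientation: [[0.993, 0.121, -0.0], [0.121, -0.993, 0.0], [-0.0, -0.0, -1.0]]
force: [0.4, 0.1, 0.1]
opening: 0.587
```

```bash
python3 st.py;python3 - <<'E'
from h import *
import loc
p,d,m=grab('top');cv2.imwrite('pics/top4.png',cv2.resize(p[150:300,80:460],(760,300),interpolation=cv2.INTER_CUBIC));loc.run(p,d,m)
E
```

```text
t 68.55 p [ 584.893 -382.816  239.677] yaw_y -83.05 z [-0.  0. -1.] q [ 0.586  0.641 -0.154  1.364  0.101  1.145 -1.029] F [0.354 0.128 0.13 ] op 0.587
red [274. 200.] 200 (array([582.4,  -0.2]), array([58.5, 26.7]), 5.4) z [72.616 76.695 80.341]
red [240. 204.] 208 (array([572.3,  94.5]), array([58.5, 28.4]), 6.8) z [72.965 76.456 80.077]
red [250. 227.] 391 (array([507. ,  66.1]), array([ 31.8, 120.3]), 12.9) z [73.478 78.974 98.594]
yellow [268. 127.] 513 (array([795.6,  33.6]), array([ 65.3, 141.3]), 28.7) z [31.538 35.498 39.181] mean [802.238  16.66   35.455]
yellow [478. 131.] 109 (array([ 782.2, -587. ]), array([79.3, 13.4]), 28.3) z [57.277 61.268 64.47 ] mean [ 783.579 -586.514   60.971]
yellow [154. 236.] 2227 (array([478.6, 345.1]), array([175.9, 102.3]), 0.5) z [ 4.764 12.582 79.377] mean [481.408 350.01   26.533]
pad [162. 236.] 1421 (array([482.5, 349.1]), array([220.3, 164.4]), 0.3) z [-0.836  3.476  7.547] mean [481.927 330.433   3.427]
pod [320. 210.] 2165 (array([ 555.1, -129.4]), array([149. , 130.1]), 7.0) z [91.485 95.339 98.939] mean [ 554.498 -127.194   95.251
[... 503 characters left out ...]
] mean [ 556.712 -152.407  106.157]
rim [259. 218.] 603 (array([532.7,  43.7]), array([210.9, 209.9]), 7.0) z [90.587 95.109 98.988] mean [532.076  42.499  94.966]
trayall [474. 127.] 816 (array([ 799.8, -583.3]), array([151.8,  56.2]), 26.2) z [42.66  54.124 63.629] mean [ 797.066 -578.042   54.08 ]
trayall [268. 126.] 115 (array([805.2,  17.6]), array([36.5, 38.4]), 0.7) z [40.402 41.96  45.18 ] mean [804.5    16.659  42.292]
trayall [278. 216.] 8423 (array([540.9, -23.4]), array([210.9, 345. ]), 6.9) z [47.706 72.238 99.323] mean [539.426  -9.576  72.163]
mat [406. 184.] 19646 (array([ 615. , -424.9]), array([549.8, 570. ]), 90.0) z [-3.434  0.529  4.968] mean [ 640.391 -396.375    0.625]
```

View pics/top4.png

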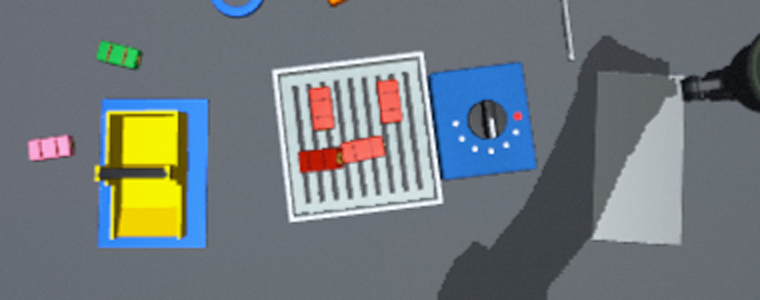

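```bash
python3 -c "
from cell import workorder; print(workorder.hand_in())"
```

```text
the job is handed in; nothing more can be done
None
```

The full sequence is done and the job is handed in at about 69 s of the 210 s; no verdict was reported.

- **Fan off:** I turned the selector back from the fifth click to off. The side view showed the pointer at the red dot.
- **Bin:** I tipped it over the tray with its front to the unit's -y side, because tipping it towards the robot was out of the arm's reach. Two blocks were in the bin. They jammed briefly with the lip held low, so I raised the bin and both slid out. The bin now stands empty on its blue pad.
- **Mat blocks:** Both went into the tray. One had been knocked a few centimetres aside, so I located it again before gripping it.
- **Fan on:** I then turned the selector three clicks clockwise from off.

**Last checks (top camera):**
- The selector bar is at 90° ± about 1° from off, with the pointer at the third dot.
- All four blocks are inside the tray. One bin block lies tilted on the other, with its top about 49 mm above the floor.
- The bin is within about 5 mm of the pad centre.
- The arm is clear of everything.
- The screwdriver, tape and meter were never touched; I did not measure their positions at the end.

No check failed or disagreed.

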